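# Make up two analyser service kits

## Robot

A 6-joint arm with a two-finger parallel gripper is mounted at the origin on a cart in front of the work surface, level with it; the furniture and walls round the work are solid. World frame = base frame: x ahead of the robot, y to its left, z up, the work surface at z = 0. Lengths are in mm, angles in rad, forces in N, time in s.
With the tool pointing down it reaches from about 300 to 875 mm from the base axis. Payload 6.4 kg.
Tool frame: the origin (TCP) lies on the centre line of the jaws, within the pads' length; the fingertips stand 25 mm ahead of it and the grasp point (between the pads) lies 6 mm ahead of it; z points along the fingers, y is the direction in which the jaws open and shut (so a half turn about z gives the same grasp; the last joint's range is limited). The gripper opens to 85 mm and grips with 20 to 120 N. Pads are 22 mm wide; open, the fingers measure 114 mm over their backs; the gripper's body (76 mm by 85 mm) begins 54 mm behind the grasp point. The pads swing forward as they close: fully open they stand 13 mm farther back than shut.
Start: joints at [1.044, 0.181, 1.607, -0, 1.354, -0.206], TCP at [181.301, 545.684, 256.288] pointing down, gripper open.
Joint ranges: [-2.99, 2.99], [-0.89, 2.07], [0.3, 2.58], [-1.14, 4.28], [0, 2.63], [-3.12, 3.12]. Speed limits (rad/s): [2.57, 2.57, 3.01, 3.14, 3.14, 3.14].

## Interface

Orientations are given as a unit quaternion [w, x, y, z].
In Python, from plant import robot, imaging gives the robot as it stands.
- The arm moves only by the tool carry_out, never from a script. Its argument "targets" is text: rows parted by semicolons, each of 5 numbers parted by spaces: the finger opening in cm, from 0 to 8.54, then the shift along the tool's x, y, z in cm, then the turn about the tool's z in degrees. A call has 1 to 5 rows; each row is the pose to reach, as a shift and turn from the pose commanded when the call began, along the tool's axes at that moment; what a row does not reach only later rows make up. A row lasts 1/12 s, in which the tool goes at most 41.7 mm and 7.16 degrees, less where a joint would pass 70% of its speed; a pose out of reach is approached as far as the arm can. A call with a gripper value outside its range is refused whole. The fingers move at their own pace and stop on an object; "force" is the grip in N (left out, the last holds). Time passes only in rows, so rows that repeat a pose let the fingers close. It gives the time, the measured TCP pose, the force and the opening at its end, in the units of the state.
- robot.get_obs(): the state, without advancing time (a new reading comes with each control period).
- imaging.capture(name): name is "side" or "top" or "wrist"; returns the picture (384x512x3 uint8, red, green, blue); there is no depth.
- imaging.camera_params(name): a dict with "intrinsics" (3x3 intrinsics, pixels), "k1" (the pictures are not rectified: a ray, as slopes to the right and down, at radius r is drawn at 1 + k1 r^2 times it, then the intrinsics apply), "R" (3x3) and "t" (3): a world point X has camera coordinates R X + t. Camera axes: x right, y down, z forward; pixel columns grow to the right and rows downward; lengths in mm; the calibration is good to about 2 mm. A picture is of the moment at which its call begins: read the wrist's pose just before it. camera_params takes no time and is no camera call; for the wrist camera it gives the pose at the moment of the call.
- robot.close_job(): hands the job in, once; it reports no verdict.
The state is a dict: "time": time; "q": joint angles; "joint_vel": joint speeds; "effort": joint torques, N m; "ee_pos": TCP position; "ee_rot": TCP orientation; "contact_force": force on the tool from outside, world axes, zero at the start; "ft_torque": the same for the moment, N m; "finger_gap": finger opening in mm.
Only numpy, scipy, OpenCV 4.12 (cv2) and the standard library are available. Lean on these libraries where they do the work, as an engineer would, in place of code of your own. Each camera call takes 0.05 s, during which the arm holds its last target.

## Task

Make up the two service kits on the grey kit plates: the wide plate with the corner angles gets the collar with the long tail on its D-post and the dark chip case lying flat between the angles, long side along the long side of that place; the narrow plate gets the collar with the thumbscrew on its D-post and the amber vial standing in the ring. Turn each collar so that the flat in its bore meets the flat of the post and it drops fully down onto the plate. Leave the clear vial, the beaker and the dish standing where they are.

Things in the scene. Friction and masses are not known exactly. Their poses are not given: they have to be found in the camera images.
- wide_plate: Fixed grey plate 120 (x) x 160 (y) x 6 mm. Origin: centre of underside, z up. Own x, y in mm: brass D-post at (14, 42): 28 mm round, flat on its -x side 7 mm from the axis, 30 mm above the plate, top 10 mm tapering to 0.6; four white corner angles round a place 60 (x) by 78 (y) centred at (0, -36), rising 5 mm above the plate, the sides open between them.
- narrow_plate: Fixed grey plate 84 (x) x 160 (y) x 6 mm. Origin: centre of its underside, z up. Own x, y in mm: brass D-post as on the wide plate (28 mm round, flat on its -x side 7 mm from the axis, 30 mm above the plate, tapered top) at (8, 40); small white ring, inner diameter 40 mm, rising 5 mm above the plate, at (0, -42).
- tail_collar: Loose flat white collar with a long tail, 16 mm high. Origin: bore axis at the underside, z up; block from x -46 (tail end) to +23, y -23 to +23 mm. D-bore 32 mm, flat on the -x (tail) side 8.5 mm from the axis; fits a D-post only with its x along the plate's x (within about 7 degrees, 1.5 to 2 mm play). Centre of mass about x -16; grip across y (46 mm) at x -10 to -15.
- knob_collar: Loose square white collar with a steel thumbscrew on one side: block 46 x 46 x 26 mm, screw reaching to x -37 at mid height. Origin: bore axis at the underside, z up. Same D-bore and fit as the tail collar: 32 mm, flat on the -x (thumbscrew) side 8.5 mm from the axis; its x goes along the plate's x. Grip across y (46 mm).
- beaker: Bystander: an open glass beaker, 46 mm diameter, 60 mm tall, upright; not part of the kits. Origin: centre of its underside.
- chip_case: Loose flat dark grey case, 42 (x) x 62 (y) x 14 mm; its middle lies 1 mm to +x of the origin. Origin: underside, z up. Lies flat; grip across x (42 mm).
- amber_vial: Loose small amber glass vial with blue cap, 15 mm diameter, 42 mm tall, upright; body to 34 mm. Origin: centre of its underside, z up.
- clear_vial: Bystander: a clear vial with white cap, 15 mm diameter, 42 mm tall, upright; not part of the kits. Origin: centre of its underside.
- petri_dish: Bystander: a round clear dish, 60 mm diameter, 16 mm high; not part of the kits. Origin: centre of its underside. Behind it stands a fixed computer tower, 0.42 m tall: front face at world x 0.56, y -0.17 to -0.01, with a plug and cable standing 60 mm out of it at y -0.05, z 0.2 to 0.28; keep clear of it.
Not all that is in view belongs to the job. What is shaped like the tail_collar but pink is not meant.

How it is judged:
By the outcome, as a careful person would: the job done as asked, in the order asked, and still so for the second after the job is handed in, with the robot touching nothing.
It also fails if it takes over 115 s, if anything falls off the work surface, if the arm or the gripper's body presses on something with over 40 N, if the wrist force passes 120 N, or if a joint passes its speed limit or range.

## Working session

There is one attempt and no reset: what is moved stays moved. The work goes in short steps, Python scripts to look and compute and a tool call to move; the robot and the scene stay as the last step left them, time stands still between calls to the robot, and variables do not carry over. Pictures are saved under pics/ and viewed, and the job is handed in when it is done.

Besides the shell and the picture viewer there is one more tool, called as name(argument=value, ...) on one line, values as JSON. carry_out: Moves the arm, as the interface text tells. Its arguments: {"type":"object","properties":{"targets":{"type":"string"},"force":{"type":"number"}},"required":["targets"]}

```bash
ls; mkdir -p pics; python3 - <<'E'
from plant import robot, imaging
import cv2
print(robot.get_obs())
for n in ["side","top","wrist"]:
    p=imaging.camera_params(n); print(n,p)
    im=imaging.capture(n); cv2.imwrite(f"pics/{n}0.png",im[:,:,::-1])
E
```

```text
pics
{'time': 0.0, 'q': array([ 1.04369746e+00,  1.81550031e-01,  1.60797680e+00,  1.12666726e-05,
        1.35381244e+00, -2.06267050e-01]), 'joint_vel': array([ 7.85788672e-05,  1.95155082e-04,  2.30650861e-04, -1.27462843e-04,
       -1.59052339e-04,  1.92400998e-03]), 'effort': array([ 6.72795818e-05, -4.44878411e+01, -3.51324499e+01, -4.10464281e-04,
        9.28324676e-03,  5.80815225e-06]), 'ee_pos': array([181.03600592, 545.23243203, 255.39414545]), 'ee_rot': array([-3.18233418e-04,  1.59729929e-01,  9.87160365e-01, -8.13279341e-04]), 'contact_force': array([-0.28154053,  0.09349639, -0.45973688]), 'ft_torque': array([0.02496293, 0.04280889, 0.00839454]), 'finger_gap': 85.62958918811036}
side {'intrinsics': array([[443.22469021,   0.        , 259.0488816 ],
       [  0.        , 443.22469021, 190.5267001 ],
       [  0.        ,   0.        ,   1.        ]]), 'k1': -0.1046023175498219, 'R': array([[ 0.8810508 , -0.47283878,  0.01315223],
       [-0.25803735, -0.50373818, -0.82441772],
       [ 0.39644194,  0.72296012, -0.56582899]]), 't': array([-496.46599673,  209.43992252,  849.52855803])}
top {'intrinsics': array([[458.82945077,   0.        , 253.08544594],
       [  0.        , 458.82945077, 190.51370666],
       [  0.        ,   0.        ,   1.        ]]), 'k1': -0.03136366788151552, 'R': array([[-0.02217326, -0.99956639,  0.01937468],
       [-0.99775567,  0.02090005, -0.06361453],
       [ 0.06318202, -0.02074174, -0.99778646]]), 't': array([  50.4314928 ,  601.44376344, 1342.24177212])}
wrist {'intrinsics': array([[332.72550355,   0.        , 256.70919402],
       [  0.        , 332.72550355, 195.11174031],
       [  0.        ,   0.        ,   1.        ]]), 'k1': -0.032938002174049984, 'R': array([[ 0.31400225,  0.9494207 , -0.00171189],
       [ 0.91723972, -0.30289256,  0.25870328],
       [ 0.24509973, -0.08280362, -0.96595532]]), 't': array([-573.52713989,  -33.98049968,  377.6337849 ])}
```

View pics/side0.png

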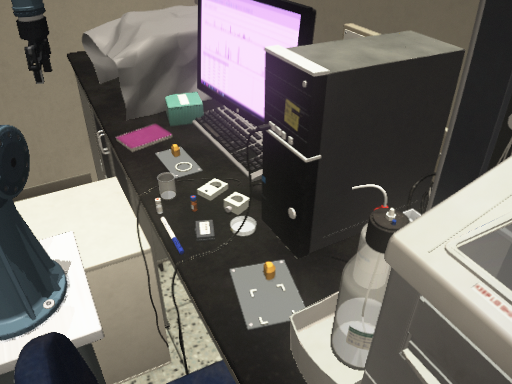

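View pics/top0.png

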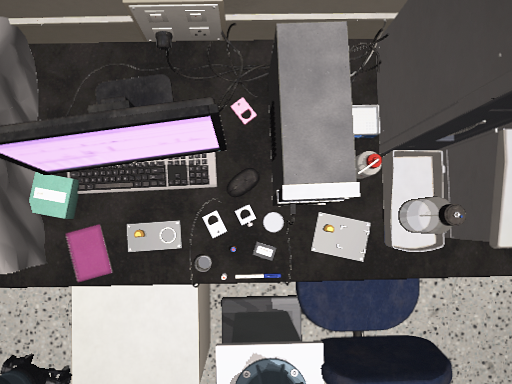

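View pics/wrist0.png

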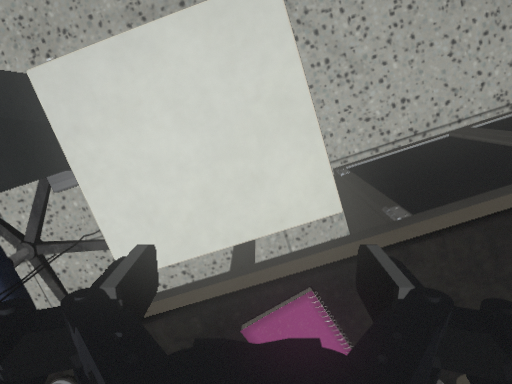

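```bash
cat > h.py <<'E'
import numpy as np, cv2
from plant import robot, imaging
from scipy.spatial.transform import Rotation as Rn
def pix2plane(p,uv,z):
    K=p["intrinsics"];k=p["k1"];uv=np.atleast_2d(np.array(uv,float))
    d=cv2.undistortPoints(uv.reshape(-1,1,2),K,np.array([k,0,0,0.])).reshape(-1,2)
    R=p["R"];C=-R.T@p["t"]
    v=np.c_[d,np.ones(len(d))]@R
    return C+v*((z-C[2])/v[:,2])[:,None]
def proj(p,X):
    X=np.atleast_2d(np.array(X,float));
    return cv2.projectPoints(X,cv2.Rodrigues(p["R"])[0],p["t"],p["intrinsics"],np.array([p["k1"],0,0,0.]))[0].reshape(-1,2)
def pose():
    o=robot.get_obs();w,x,y,z=o["ee_rot"];return o["ee_pos"],Rn.from_quat([x,y,z,w]).as_matrix(),o
def snap(n,f):
    p=imaging.camera_params(n);im=imaging.capture(n)[:,:,::-1].copy();cv2.imwrite("pics/"+f,im);np.save("pics/"+f+".npy",np.array(p,dtype=object),allow_pickle=True);return p,im
def load(f): return np.load("pics/"+f+".npy",allow_pickle=True).item(),cv2.imread("pics/"+f)
def yaw():
    P,R,o=pose();return np.degrees(np.arctan2(R[1,1],R[0,1]))
def goto(x,y,z,yw):
    """shift in tool axes cm for TCP target (mm), jaw axis yaw deg; tool assumed down"""
    P,R,o=pose()
    d=R.T@(np.array([x,y,z])-P)/10
    y0=yaw();t=-((yw-y0+90)%180-90)   # tool z down: turn sign flips
    print("pos",P.round(1),"yaw %.1f"%y0,"gap %.1f"%o["finger_gap"],"t %.2f"%o["time"],"F",o["contact_force"].round(1),"q6 %.2f"%o["q"][5])
    print("shift cm",d.round(2),"turn %.1f"%t, "tilt",R[:,2].round(4))
E
python3 - <<'E'
from h import *
t=cv2.imread("pics/top0.png");s=cv2.imread("pics/side0.png")
cv2.imwrite("pics/t1.png",cv2.resize(t[190:290,115:380],None,fx=3,fy=3,interpolation=cv2.INTER_CUBIC))
cv2.imwrite("pics/s1.png",cv2.resize(s[130:335,110:310],None,fx=2.9,fy=2.9,interpolation=cv2.INTER_CUBIC))
p=imaging.camera_params("top")
for n,uv,z in [("tailc",(216,223),16),("knob",(246,216),26),("pink",(244,110),16),("chip",(265,251),14),("amber",(234,250),40),("clear",(224,277),40),("beaker",(203,263),60),("dish",(273,222),16),("wide",(341,237),6),("narrow",(153,235),6)]:
    print(n,pix2plane(p,uv,z).round(0))
E
```

```text
tailc [[509. 149.  16.]]
knob [[527.  60.  26.]]
pink [[846.  59.  16.]]
chip [[423.   6.  14.]]
amber [[430.  97.  40.]]
clear [[353. 127.  40.]]
beaker [[396. 185.  60.]]
dish [[508. -20.  16.]]
wide [[ 458. -223.    6.]]
narrow [[477. 337.   6.]]
```

View pics/t1.png

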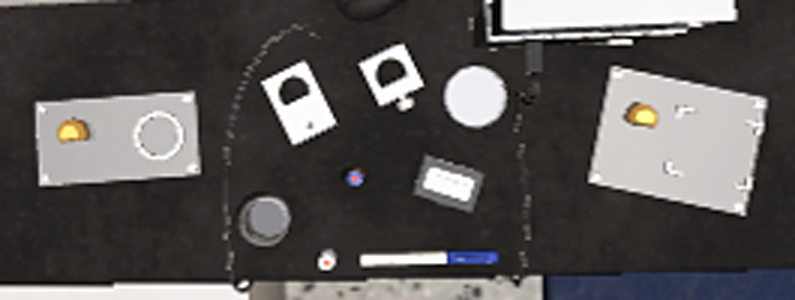

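View pics/s1.png

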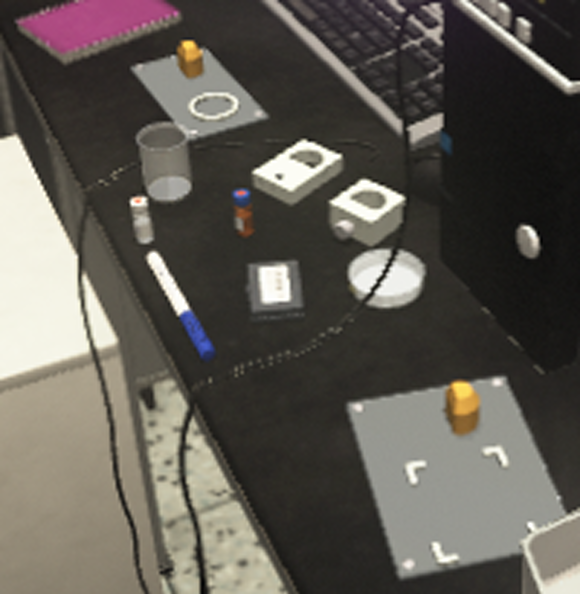

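```bash
python3 - <<'E'
from h import *
P,R,o=pose();p=imaging.camera_params("wrist");C=-p["R"].T@p["t"]
print("cam in tool",R.T@(C-P),"\n cam axes in tool\n",(p["R"]@R).round(3)); print(R.round(3))
goto(400,80,260,90)
E
```

```text
cam in tool [  65.59702549   -0.66329056 -117.09085992] 
 cam axes in tool
 [[ 0.001  1.     0.   ]
 [-0.966  0.001 -0.259]
 [-0.259  0.     0.966]]
[[-0.949  0.315 -0.001]
 [ 0.315  0.949 -0.001]
 [ 0.    -0.001 -1.   ]]
pos [181.1 545.3 255.6] yaw 71.6 gap 85.2 t 0.15 F [-0.6 -0.1  0.5] q6 -0.21
shift cm [-35.45 -37.26  -0.4 ] turn -18.4 tilt [-7.0e-04 -1.1e-03 -1.0e+00]
```

```bash
python3 - <<'E'
from h import *
goto(470,330,270,90)
E
```

```text
pos [181.1 545.3 255.6] yaw 71.6 gap 85.2 t 0.15 F [-0.6 -0.1  0.5] q6 -0.21
shift cm [-34.21 -11.33  -1.43] turn -18.4 tilt [-7.0e-04 -1.1e-03 -1.0e+00]
```

carry_out(targets="8.5 -34.2 -11.3 -1.4 -18.4; 8.5 -34.2 -11.3 -1.4 -18.4; 8.5 -34.2 -11.3 -1.4 -18.4; 8.5 -34.2 -11.3 -1.4 -18.4; 8.5 -34.2 -11.3 -1.4 -18.4")

```text
time: 0.57
ee_pos: [343.6, 424.4, 264.0]
ee_rot: [-0.0, -0.001, 1.0, -0.0]
contact_force: [0.5, 0.6, 0.1]
finger_gap: 84.9
```

```bash
python3 - <<'E'
from h import *
goto(470,330,270,90)
E
```

```text
pos [343.6 424.4 264. ] yaw 90.1 gap 84.9 t 0.57 F [0.5 0.6 0.1] q6 -0.90
shift cm [-12.62  -9.46  -0.6 ] turn 0.1 tilt [-3.e-04 -2.e-04 -1.e+00]
```

carry_out(targets="8.5 -12 -9 -0.6 0; 8.5 -12 -9 -0.6 0; 8.5 -12 -9 -0.6 0; 8.5 -12 -9 -0.6 0; 8.5 -12 -9 -0.6 0")

```text
time: 0.98
ee_pos: [466.7, 332.2, 270.0]
ee_rot: [0.001, 0.003, 1.0, -0.001]
contact_force: [0.3, -0.4, -0.7]
finger_gap: 85.0
```

```bash
python3 - <<'E'
from h import *
goto(470,330,270,90)
snap("wrist","w1.png")
goto(470,330,270,90)
E
```

```text
pos [466.7 332.2 270. ] yaw 89.7 gap 85.0 t 0.98 F [ 0.3 -0.4 -0.7] q6 -1.15
shift cm [-0.33 -0.22 -0.  ] turn -0.3 tilt [ 0.0014 -0.0012 -1.    ]
pos [464.6 333.8 269.7] yaw 89.8 gap 84.9 t 1.03 F [-1.3  0.2 -0.3] q6 -1.15
shift cm [-0.54 -0.38 -0.03] turn -0.2 tilt [-3.e-04 -4.e-04 -1.e+00]
```

View pics/w1.png

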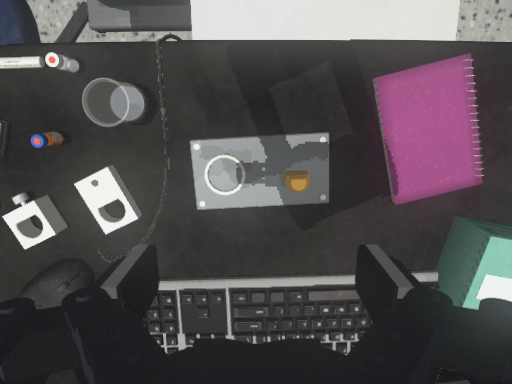

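```bash
cat >> h.py <<'E'
def quad(p,im,roi,lo,hi,z,fn=None):
    x0,y0,x1,y1=roi;c=im[y0:y1,x0:x1]
    m=((c.min(2)>=lo)&(c.max(2)<=hi)).astype(np.uint8)*255
    m=cv2.morphologyEx(m,cv2.MORPH_OPEN,np.ones((3,3)))
    cs,_=cv2.findContours(m,cv2.RETR_EXTERNAL,cv2.CHAIN_APPROX_NONE)
    k=max(cs,key=cv2.contourArea).reshape(-1,2)+[x0,y0]
    if fn: cv2.imwrite(fn,cv2.resize(m,None,fx=2,fy=2))
    W=pix2plane(p,k,z)[:,:2].astype(np.float32)
    r=cv2.minAreaRect(W);hull=cv2.convexHull(W)
    return r,W
E
python3 - <<'E'
from h import *
p,im=load("w1.png")
r,W=quad(p,im,(180,120,340,225),85,255,6,"pics/m1.png")
print("narrow",r)
r,W=quad(p,im,(70,160,145,240),130,255,16,"pics/m2.png"); print("tail",r)
r,W=quad(p,im,(0,190,70,255),130,255,26,"pics/m3.png"); print("knob",r)
E
```

```text
narrow ((475.6479187011719, 335.35357666015625), (83.7433853149414, 158.03359985351562), 3.0076231956481934)
tail ((507.5366516113281, 155.02099609375), (69.69187927246094, 47.42533874511719), 25.553030014038086)
knob ((527.9088745117188, 61.17061233520508), (59.651344299316406, 47.180118560791016), 25.47409439086914)
```

View pics/m1.png

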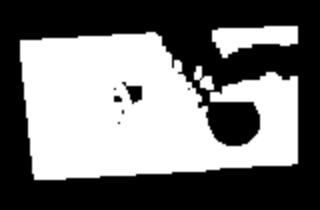

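View pics/m2.png

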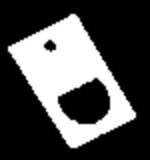

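carry_out(targets="7 -0.5 -20 2 0; 7 -0.5 -20 2 0; 7 -0.5 -20 2 0; 7 -0.5 -20 2 0; 7 -0.5 -20 2 0")

```text
time: 1.45
ee_pos: [466.5, 134.7, 249.5]
ee_rot: [-0.0, -0.001, 1.0, -0.0]
contact_force: [0.4, 0.3, 1.3]
finger_gap: 69.9
```

carry_out(targets="7 0 -0.5 1 0; 7 0 -0.5 1 0")

```text
time: 1.62
ee_pos: [466.4, 129.8, 238.4]
ee_rot: [-0.001, 0.001, 1.0, 0.0]
contact_force: [-0.3, 1.2, -0.6]
finger_gap: 70.0
```

```bash
python3 - <<'E'
from h import *
goto(470,130,240,90)
snap("wrist","w2.png")
E
```

```text
pos [466.4 129.8 238.4] yaw 89.9 gap 70.0 t 1.62 F [-0.3  1.2 -0.6] q6 -1.54
shift cm [-0.36  0.02 -0.16] turn -0.1 tilt [-2.9e-03  1.0e-04 -1.0e+00]
```

View pics/w2.png

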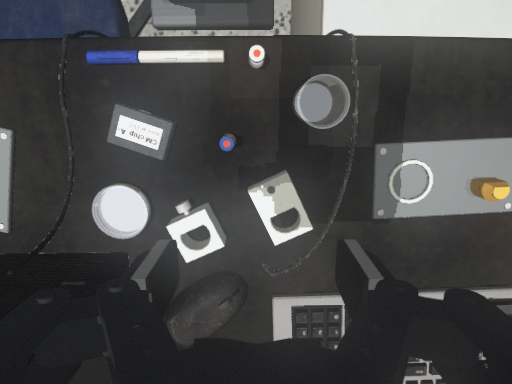

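```bash
python3 - <<'E'
from h import *
p,im=load("w2.png")
cv2.imwrite("pics/c2.png",cv2.resize(im[90:270,90:330],None,fx=3,fy=3))
print(im[185:190,260:266].min(2))
r,W=quad(p,im,(240,165,318,250),60,255,16,"pics/m2.png"); print("tail",r,W.shape)
r,W=quad(p,im,(160,190,232,270),60,255,26,"pics/m3.png"); print("knob",r)
E
```

```text
[[133 187 198 155 141 140]
 [140 229 238 174 142 141]
 [158 217 225 174 156 157]
 [178 178 177 177 177 176]
 [175 176 174 177 178 178]]
tail ((508.3235168457031, 153.31918334960938), (85.06141662597656, 88.52172088623047), 89.91033172607422) (271, 2)
knob ((527.1311645507812, 63.68537902832031), (76.74276733398438, 90.11837768554688), 88.8004379272461)
```

View pics/c2.png

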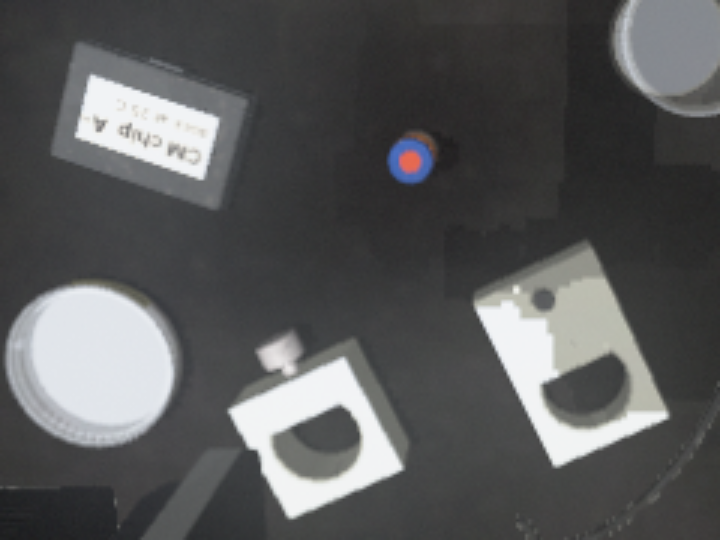

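View pics/m2.png

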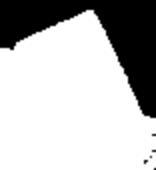

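View pics/m3.png

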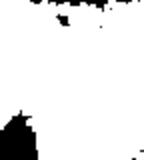

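```bash
python3 - <<'E'
from h import *
p,im=load("w2.png")
print(im[:,:,:].min(2)[178:205:2,272])
for th in (100,125,150):
    r,W=quad(p,im,(240,165,318,250),th,255,16,"pics/m2.png"); print("tail",r,W.shape)
    r,W=quad(p,im,(168,190,232,270),th,255,26,"pics/m3.png"); print("knob",r)
a=cv2.imread("pics/m2.png");b=cv2.imread("pics/m3.png");h=max(a.shape[0],b.shape[0])
cv2.imwrite("pics/m23.png",np.hstack([cv2.copyMakeBorder(x,0,h-x.shape[0],0,20,0,value=(90,0,0)) for x in (a,b)]))
E
```

```text
[108 139 141 141 117  92  93  91 175 190 208 208 241 241]
tail ((506.2063903808594, 154.2030792236328), (72.27400207519531, 46.56840133666992), 25.46565055847168) (190, 2)
knob ((525.377685546875, 62.8753662109375), (62.35844421386719, 53.11733627319336), 24.986459732055664)
tail ((507.40899658203125, 154.53807067871094), (69.81437683105469, 46.13908386230469), 25.46565055847168) (187, 2)
knob ((526.6464233398438, 60.75559616088867), (61.84371566772461, 47.094886779785156), 25.010360717773438)
tail ((507.52056884765625, 154.57345581054688), (69.15093994140625, 45.13507843017578), 25.48389434814453) (191, 2)
knob ((533.2482299804688, 63.784889221191406), (46.93281173706055, 47.003196716308594), 25.010358810424805)
```

View pics/m23.png

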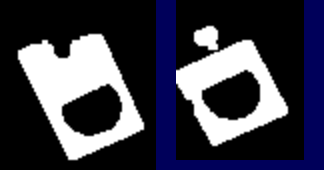

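carry_out(targets="6.5 -4.1 2.5 14 -25.6; 6.5 -4.1 2.5 14 -25.6; 6.5 -4.1 2.5 14 -25.6; 6.5 -4.1 2.5 14 -25.6; 6.5 -4.1 2.5 14 -25.6")

```text
time: 2.08
ee_pos: [505.4, 158.1, 94.9]
ee_rot: [-0.005, -0.224, 0.974, 0.001]
contact_force: [-1.3, -0.3, -1.0]
finger_gap: 64.7
```

```bash
python3 - <<'E'
from h import *
goto(507.5,154.7,28,115.5)
p,im=snap("wrist","w3.png")
E
```

```text
pos [505.4 158.1  94.9] yaw 115.9 gap 64.7 t 2.08 F [-1.3 -0.3 -1. ] q6 -1.95
shift cm [-0.09 -0.42  6.68] turn 0.4 tilt [-0.0093 -0.     -1.    ]
```

View pics/w3.png

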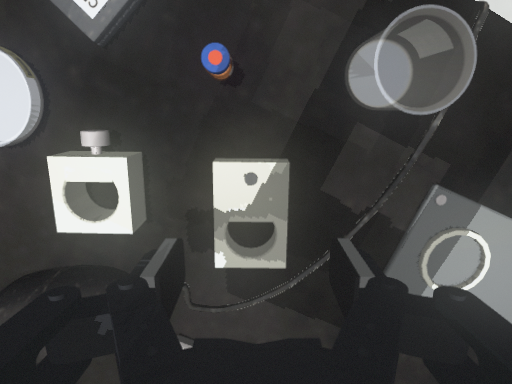

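carry_out(targets="5.7 -0.1 -0.4 3 0.4; 5.7 -0.1 -0.4 5 0.4; 5.7 -0.1 -0.4 5.5 0.4; 5.7 -0.1 -0.4 5.5 0.4")

```text
time: 2.47
ee_pos: [510.9, 153.4, 45.5]
ee_rot: [-0.0, -0.218, 0.976, 0.0]
contact_force: [-0.4, -0.2, 0.7]
finger_gap: 57.0
```

```bash
python3 - <<'E'
from h import *
goto(507.5,154.7,28,115.5)
E
```

```text
pos [510.9 153.4  45.5] yaw 115.2 gap 57.0 t 2.47 F [-0.4 -0.2  0.7] q6 -1.94
shift cm [0.25 0.27 1.75] turn -0.3 tilt [-9.e-04  1.e-04 -1.e+00]
```

carry_out(targets="5.7 0.2 0.2 1 0; 5.7 0.2 0.2 1.75 0; 5.7 0.2 0.2 1.75 0")

```text
time: 2.72
ee_pos: [508.3, 153.7, 27.3]
ee_rot: [-0.0, -0.218, 0.976, 0.0]
contact_force: [-0.7, -1.2, -0.0]
finger_gap: 56.7
```

```bash
python3 - <<'E'
from h import *
goto(507.5,154.7,28,115.5)
E
```

```text
pos [508.3 153.7  27.3] yaw 115.2 gap 56.7 t 2.72 F [-0.7 -1.2 -0. ] q6 -1.94
shift cm [ 0.03  0.12 -0.07] turn -0.3 tilt [-5.e-04 -0.e+00 -1.e+00]
```

Close.

carry_out(targets="4 0 0.1 0 0; 4 0 0.1 0 0; 4 0 0.1 0 0; 4 0 0.1 0 0; 4 0 0.1 0 0", force=50)

```text
time: 3.13
ee_pos: [508.9, 154.5, 28.3]
ee_rot: [0.001, -0.218, 0.976, -0.0]
contact_force: [-0.9, 1.6, 4.9]
finger_gap: 44.6
```

carry_out(targets="4 0 0 0 0; 4 0 0 -3 0; 4 0 0 -6 0; 4 0 0 -6 0")

```text
time: 3.47
ee_pos: [511.8, 154.8, 92.5]
ee_rot: [0.004, -0.218, 0.976, -0.001]
contact_force: [2.3, -0.7, -0.6]
finger_gap: 44.8
```

```bash
python3 - <<'E'
from h import *
goto(400,0,120,90)
p,im=snap("wrist","w4.png")
E
```

```text
pos [511.8 154.8  92.5] yaw 115.2 gap 44.8 t 3.47 F [ 2.3 -0.7 -0.6] q6 -1.94
shift cm [16.69 -9.24 -2.85] turn 25.2 tilt [ 8.e-03  6.e-04 -1.e+00]
```

View pics/w4.png

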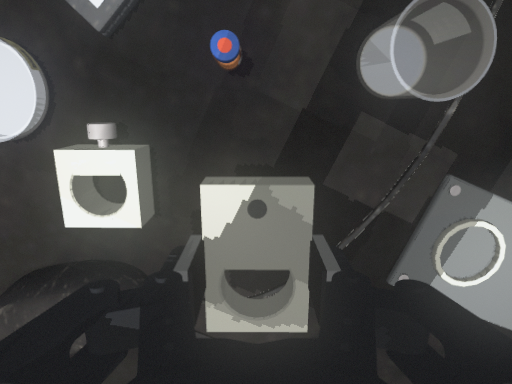

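carry_out(targets="4 2 0 -4 10; 4 15 -5.7 -7 25; 4 15 -5.7 -7 25; 4 15 -5.7 -7 25; 4 15 -5.7 -7 25")

```text
time: 3.93
ee_pos: [393.7, 37.6, 156.5]
ee_rot: [-0.002, -0.0, 1.0, -0.0]
contact_force: [0.6, -0.8, -0.5]
finger_gap: 44.8
```

```bash
python3 - <<'E'
from h import *
goto(400,-150,220,78)
E
```

```text
pos [393.7  37.6 156.5] yaw 90.0 gap 44.8 t 3.93 F [ 0.6 -0.8 -0.5] q6 -1.78
shift cm [ -0.6  -18.76  -6.34] turn 12.0 tilt [-3.2e-03 -4.0e-04 -1.0e+00]
```

carry_out(targets="4 0 -18.5 -7 12; 4 0 -18.5 -7 12; 4 0 -18.5 -7 12; 4 0 -18.5 -7 12; 4 0 -18.5 -7 12")

```text
time: 4.35
ee_pos: [397.1, -148.8, 228.0]
ee_rot: [0.0, 0.103, 0.995, -0.0]
contact_force: [1.3, 0.5, -0.0]
finger_gap: 44.1
```

carry_out(targets="4 -4 -9 0 0; 4 -4 -9 0 0; 4 -4 -9 0 0; 4 -4 -9 0 0")

```text
time: 4.68
ee_pos: [418.2, -245.5, 226.4]
ee_rot: [-0.001, 0.105, 0.995, 0.0]
contact_force: [0.6, 1.2, -0.6]
finger_gap: 44.8
```

```bash
python3 - <<'E'
from h import *
goto(480,-185,100,78)
p,im=snap("wrist","w5.png")
goto(480,-185,100,78)
E
```

```text
pos [ 418.2 -245.5  226.4] yaw 78.0 gap 44.8 t 4.68 F [ 0.6  1.2 -0.6] q6 -2.14
shift cm [-4.8   7.2  12.64] turn -0.0 tilt [-1.1e-03  2.0e-04 -1.0e+00]
pos [ 417.8 -243.1  226.1] yaw 78.1 gap 44.6 t 4.73 F [-0.9  0.7 -0.4] q6 -2.14
shift cm [-4.91  6.95 12.61] turn 0.1 tilt [-0.002   0.0022 -1.    ]
```

View pics/w5.png

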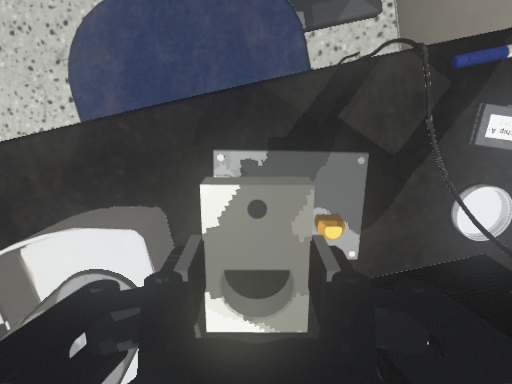

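```bash
python3 - <<'E'
from h import *
p,im=load("w5.png")
cv2.imwrite("pics/c5.png",cv2.resize(im[140:340,190:380],None,fx=3,fy=3,interpolation=cv2.INTER_NEAREST)[:,:,:])
E
```

```text
(no output)
```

View pics/c5.png

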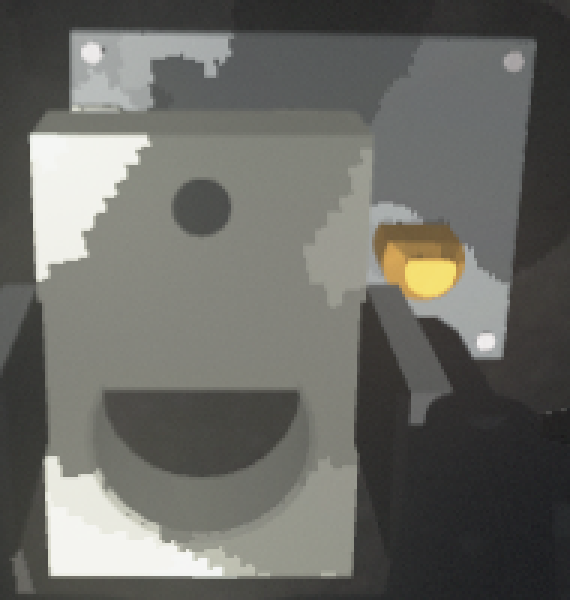

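```bash
cat >> h.py <<'E'
def plate_from(corners_w, corners_l):
    A=np.array(corners_l,float);B=np.array(corners_w,float)[:,:2]
    a=A-A.mean(0);b=B-B.mean(0)
    th=np.arctan2((a[:,0]*b[:,1]-a[:,1]*b[:,0]).sum(),(a*b).sum())
    c,s=np.cos(th),np.sin(th);R=np.array([[c,-s],[s,c]]);t=B.mean(0)-R@A.mean(0)
    return np.degrees(th),t,R,np.linalg.norm((A@R.T+t)-B,axis=1)
E
python3 - <<'E'
from h import *
p,im=load("w5.png")
f=lambda L:np.array(L)/3+[190,140]-0.33
W=pix2plane(p,f([(70,30),(536,40),(503,358)]),6)
th,t,R,e=plate_from(W,[(-60,-80),(-60,80),(60,80)])
print("plate",W.round(1),th,t,e); print("post",R@[14,42]+t,"place",R@[0,-36]+t)
# post top from flat edge mid/ bottom
W=pix2plane(p,f([(404,262),(456,262),(430,298)]),36);print("posttop",W.round(1))
P0=np.array([418.0,-244.3,226.3])
for z in (214.3,):
  W=pix2plane(p,f([(30,134),(372,136),(354,577),(47,577)]),z)
  print(W.round(1),[np.linalg.norm(W[i]-W[(i+1)%4]).round(1) for i in range(4)])
  th,t,R,e=plate_from(W,[(-46,-23),(-46,23),(23,23),(23,-23)]);print("collar",th,t,e)
  print("bore rel TCP (tool x,y)",(t-P0[:2])@np.array([[-np.sin(np.radians(78)),np.cos(np.radians(78))],[np.cos(np.radians(78)),np.sin(np.radians(78))]]).T)
E
```

```text
plate [[ 386.3 -284.6    6. ]
 [ 422.2 -130.5    6. ]
 [ 537.2 -156.9    6. ]] -12.948713509531952 [ 462.0809315  -221.14944764] [1.20794242 1.03153731 1.30207344]
post [ 485.13623505 -183.35456732] place [ 454.01409513 -256.2340048 ]
posttop [[ 479.8 -191.1   36. ]
 [ 483.4 -174.4   36. ]
 [ 494.2 -184.6   36. ]]
[[ 378.7 -261.   214.3]
 [ 388.4 -216.5  214.3]
 [ 455.6 -230.2  214.3]
 [ 446.  -275.8  214.3]] [np.float64(45.5), np.float64(68.7), np.float64(46.6), np.float64(68.9)]
collar -12.027254966339354 [ 428.42451912 -248.26247849] [0.22783954 0.33146833 0.33615425 0.27312384]
bore rel TCP (tool x,y) [-11.02056397  -1.70850944]
```

```bash
python3 - <<'E'
from h import *
goto(475,-180,90,77)
E
```

```text
pos [ 417.8 -243.1  226.1] yaw 78.1 gap 44.6 t 4.73 F [-0.9  0.7 -0.4] q6 -2.14
shift cm [-4.32  7.34 13.61] turn 1.1 tilt [-0.002   0.0022 -1.    ]
```

carry_out(targets="4 0 3 4 1; 4 -4.3 7.3 8 1; 4 -4.3 7.3 12 1; 4 -4.3 7.3 13 1; 4 -4.3 7.3 13 1")

```text
time: 5.15
ee_pos: [471.2, -173.1, 89.5]
ee_rot: [-0.007, 0.11, 0.994, 0.004]
contact_force: [-2.0, 0.8, -1.7]
finger_gap: 44.4
```

carry_out(targets="4 0 0 0 0; 4 0 0 0 0")

```text
time: 5.32
ee_pos: [475.4, -179.1, 98.4]
ee_rot: [0.0, 0.111, 0.994, -0.0]
contact_force: [0.1, -0.5, -0.8]
finger_gap: 44.6
```

```bash
python3 - <<'E'
from h import *
goto(475,-180,90,77)
p,im=snap("wrist","w6.png")
goto(475,-180,90,77)
cv2.imwrite("pics/c6.png",cv2.resize(im[130:370,150:380],None,fx=2.5,fy=2.5,interpolation=cv2.INTER_CUBIC))
E
```

```text
pos [ 475.4 -179.1   98.4] yaw 77.3 gap 44.6 t 5.32 F [ 0.1 -0.5 -0.8] q6 -1.94
shift cm [ 0.02 -0.1   0.84] turn 0.3 tilt [ 1.e-04 -2.e-04 -1.e+00]
pos [ 476.1 -180.    99.5] yaw 77.2 gap 44.0 t 5.37 F [-0.3 -0.5 -0.8] q6 -1.94
shift cm [ 0.11 -0.03  0.95] turn 0.2 tilt [ 0.0022 -0.0016 -1.    ]
```

View pics/w6.png

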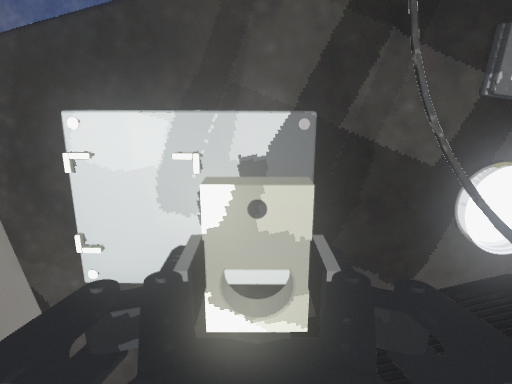

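View pics/c6.png

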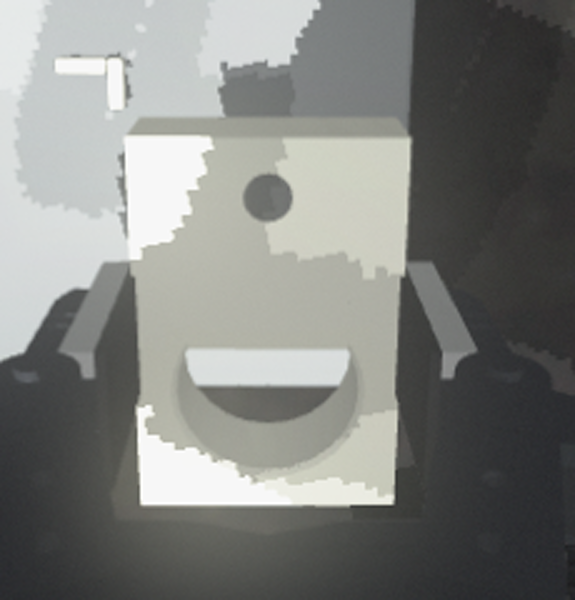

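```bash
python3 - <<'E'
from h import *
p,im=load("w6.png")
cv2.imwrite("pics/c6b.png",cv2.resize(im[100:300,50:330],None,fx=2.8,fy=2.8,interpolation=cv2.INTER_CUBIC))
E
```

```text
(no output)
```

View pics/c6b.png

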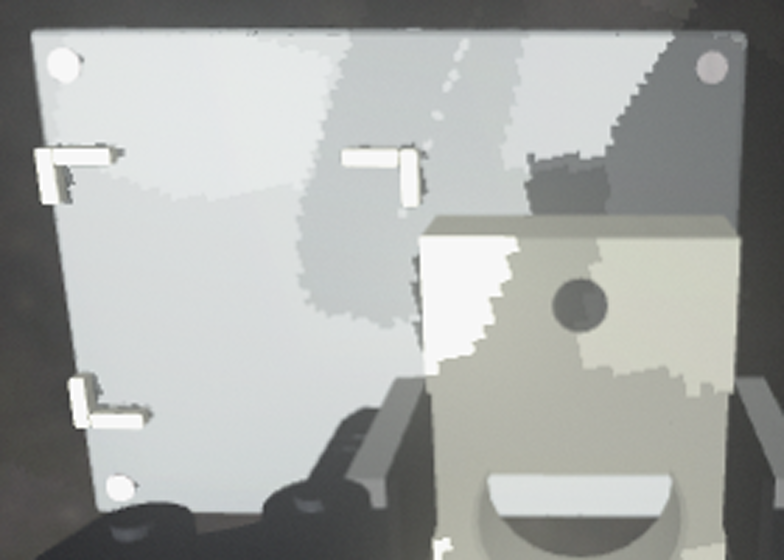

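```bash
python3 - <<'E'
from h import *
p,im=load("w6.png")
f=lambda L:np.array(L)/2.8+[50,100]-0.3
W=pix2plane(p,f([(31,31),(747,31),(98,512)]),6)
th,t,R,e=plate_from(W,[(-60,-80),(-60,80),(60,-80)])
print("plate",W.round(1),th,t,e); print("post",R@[14,42]+t,"place",R@[0,-36]+t)
# angle outer corners at z 11 : inner-corner place
W=pix2plane(p,f([(66,166),(399,166),(90,407)]),11);print(W.round(1))
print(((W[:,:2]-t)@R).round(1))
W=pix2plane(p,f([(580,517)]),6);print("far",((W[:,:2]-t)@R).round(1))
c=np.array([(30,134),(372,136),(354,577),(47,577)])/3+[190,140]-.33
P0=np.array([475.7,-179.6,98.9])
W=pix2plane(p,c,P0[2]-12);th2,t2,R2,e2=plate_from(W,[(-46,-23),(-46,23),(23,23),(23,-23)]);print("collar",th2,t2,e2)
print("in plate frame, err to post:",R.T@(t2-t)-[14,42], "yaw err",th2-th)
E
```

```text
plate [[ 386.9 -284.     6. ]
 [ 421.9 -130.1    6. ]
 [ 502.1 -310.8    6. ]] -12.919470641010857 [ 462.43096351 -220.13414181] [1.05793533 1.38947584 1.13700066]
post [ 485.46697414 -182.32749935] place [ 454.3820348  -255.22281159]
[[ 416.9 -284.    11. ]
 [ 433.4 -211.2   11. ]
 [ 473.  -299.2   11. ]]
[[-30.1 -72.4]
 [-30.3   2.3]
 [ 28.  -74.7]]
far [[59.1 42.8]]
collar -12.721483735242485 [ 485.3605041  -181.89694063] [0.36451586 0.49625124 0.34894189 0.2563109 ]
in plate frame, err to post: [-0.20003968  0.39585453] yaw err 0.19798690576837252
```

carry_out(targets="4 0 0 2 0; 4 0 0 3.5 0; 4 0 0 4.5 0; 4 0 0 5.5 0; 4 0 0 5.5 0")

```text
time: 5.78
ee_pos: [474.9, -179.8, 42.2]
ee_rot: [-0.0, 0.112, 0.994, 0.0]
contact_force: [-1.1, 0.9, -1.5]
finger_gap: 44.5
```

```bash
python3 - <<'E'
from h import *
goto(475.7,-179.6,35,77)
E
```

```text
pos [ 474.9 -179.8   42.2] yaw 77.2 gap 44.5 t 5.78 F [-1.1  0.9 -1.5] q6 -1.94
shift cm [-0.07  0.03  0.72] turn 0.2 tilt [-5.e-04  3.e-04 -1.e+00]
```

carry_out(targets="4 0 0 0.4 0; 4 0 0 0.7 0; 4 0 0 0.7 0; 4 0 0 0.7 0")

```text
time: 6.12
ee_pos: [475.7, -179.8, 35.9]
ee_rot: [0.0, 0.111, 0.994, -0.0]
contact_force: [0.5, -0.4, -0.5]
finger_gap: 44.6
```

carry_out(targets="4 0 0 0.15 0; 4 0 0 0.15 0; 5.8 0 0 0.15 0; 5.8 0 0 0.15 0; 5.8 0 0 0.15 0")

```text
time: 6.53
ee_pos: [475.5, -179.7, 34.3]
ee_rot: [0.0, 0.111, 0.994, -0.0]
contact_force: [0.1, 0.7, -0.3]
finger_gap: 58.0
```

carry_out(targets="5.8 0 0 -1 0; 5.8 0 0 -4 0; 5.8 0 0 -8 0; 5.8 0 0 -10 0; 5.8 0 0 -12 0")

```text
time: 6.95
ee_pos: [476.1, -180.1, 157.2]
ee_rot: [0.001, 0.111, 0.994, -0.001]
contact_force: [0.2, -0.3, -1.0]
finger_gap: 58.2
```

```bash
python3 - <<'E'
from h import *
goto(423,-5,200,90)
p,im=snap("wrist","w7.png")
cv2.imwrite("pics/c7.png",cv2.resize(im[60:310,50:350],None,fx=2.4,fy=2.4,interpolation=cv2.INTER_CUBIC))
E
```

```text
pos [ 476.1 -180.1  157.2] yaw 77.2 gap 58.2 t 6.95 F [ 0.2 -0.3 -1. ] q6 -1.94
shift cm [ 9.04 15.89 -4.33] turn -12.8 tilt [ 0.0026 -0.0018 -1.    ]
```

View pics/c7.png

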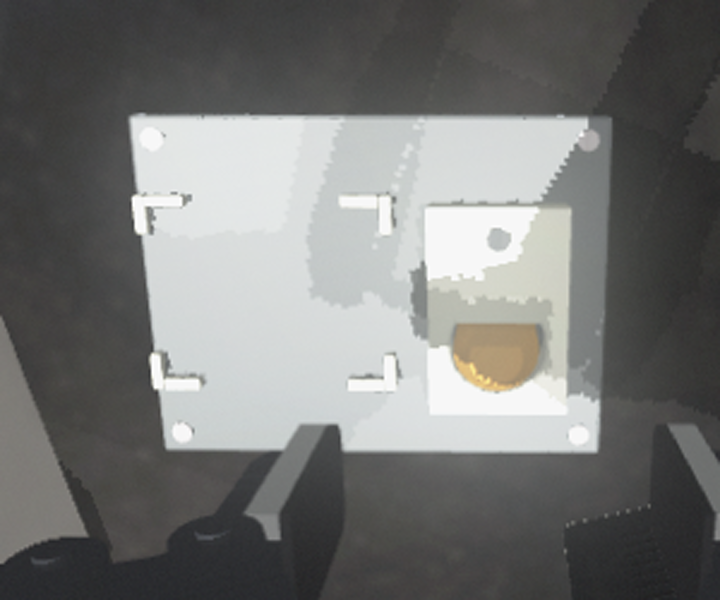

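```bash
python3 - <<'E'
from h import *
p,im=load("w7.png")
f=lambda L:np.array(L)/2.4+[50,60]-0.3
W=pix2plane(p,f([(131,115),(612,116),(600,453),(165,450)]),6)
th,t,R,e=plate_from(W,[(-60,-80),(-60,80),(60,80),(60,-80)])
print("plate",th,t,e); print("place",R@[0,-36]+t)
W=pix2plane(p,f([(147,207),(380,208),(386,381),(160,378)]),11);print("angles mean",W.mean(0),((W[:,:2]-t)@R).round(1))
for z in (16,22,28):
  W=pix2plane(p,f([(425,206),(571,208),(568,415),(430,414)]),z);th2,t2,R2,e2=plate_from(W,[(-46,-23),(-46,23),(23,23),(23,-23)])
  print(z,(R.T@(t2-t)-[14,42]).round(2),th2-th,[np.linalg.norm(W[i]-W[(i+1)%4]).round(1) for i in range(4)])
E
```

```text
plate -13.006550384784658 [ 462.17575668 -220.2978637 ] [1.50515916 1.3664768  0.82947593 0.74127452]
place [ 454.07350854 -255.37425997]
angles mean [ 454.22400109 -255.48110644   11.        ] [[-29.8 -74.3]
 [-29.7   3. ]
 [ 30.4   3.1]
 [ 29.8 -76.2]]
16 [2.4  0.25] 0.335516523234233 [np.float64(47.1), np.float64(71.3), np.float64(47.7), np.float64(71.6)]
22 [0.86 0.23] 0.3355165232342472 [np.float64(46.0), np.float64(69.7), np.float64(46.6), np.float64(69.9)]
28 [-0.69  0.22] 0.33551652323424186 [np.float64(44.9), np.float64(68.0), np.float64(45.5), np.float64(68.3)]
```

```bash
python3 - <<'E'
from h import *
p,im=load("w2.png")
f=lambda L:np.array(L)/3+[90,90]-0.33
W=pix2plane(p,f([(78,45),(248,97),(219,208),(51,156)]),14)
print(W.round(1),[np.linalg.norm(W[i]-W[(i+1)%4]).round(1) for i in range(4)],W.mean(0))
th,t,R,e=plate_from(W,[(-21,-31),(-21,31),(21,31),(21,-31)]);print(th,t,e)
cv2.imwrite("pics/c2b.png",cv2.resize(im[95:170,95:185],None,fx=6,fy=6,interpolation=cv2.INTER_CUBIC)*2)
goto(395,-120,190,40)
E
```

```text
[[397.9 -11.6  14. ]
 [415.2  44.3  14. ]
 [452.7  31.9  14. ]
 [434.6 -24.7  14. ]] [np.float64(58.5), np.float64(39.5), np.float64(59.4), np.float64(39.0)] [425.10789333   9.95642307  14.        ]
-17.96546854602749 [425.10789333   9.95642307] [2.75966611 1.71168768 2.22572382 1.56140971]
pos [ 477.9 -181.1  160.7] yaw 77.2 gap 57.9 t 7.00 F [ 3.1 -0.6  2.7] q6 -1.94
shift cm [ 9.42  4.12 -3.01] turn 37.2 tilt [ 0.0069 -0.0047 -1.    ]
```

View pics/c2b.png

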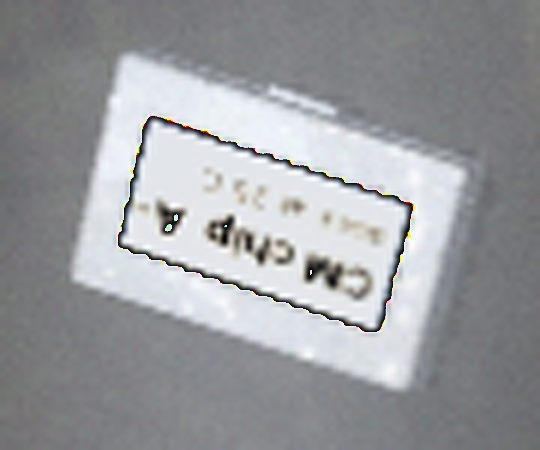

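carry_out(targets="8.4 4 1 -2 7; 8.4 9.4 4.1 -4 15; 8.4 9.4 4.1 -4 22; 8.4 9.4 4.1 -4 29; 8.4 9.4 4.1 -4 36")

```text
time: 7.42
ee_pos: [392.3, -118.1, 195.3]
ee_rot: [0.001, 0.413, 0.911, -0.0]
contact_force: [0.2, -0.3, -0.2]
finger_gap: 83.9
```

```bash
python3 - <<'E'
from h import *
goto(395,-20,170,-18)
E
```

```text
pos [ 392.3 -118.1  195.3] yaw 41.3 gap 83.9 t 7.42 F [ 0.2 -0.3 -0.2] q6 -1.30
shift cm [7.2  6.67 2.52] turn 59.3 tilt [ 0.002  -0.0013 -1.    ]
```

carry_out(targets="8.4 3 3 0 7; 8.4 7 6.5 0 14; 8.4 7 6.5 1 21; 8.4 7 6.5 2 28; 8.4 7 6.5 2.5 35")

```text
time: 7.83
ee_pos: [394.3, -21.7, 168.7]
ee_rot: [-0.0, 0.654, 0.756, -0.0]
contact_force: [-0.6, 0.7, 0.0]
finger_gap: 84.2
```

carry_out(targets="8.4 0 0 0 7; 8.4 0 0 0 14; 8.4 0 0 0 21; 8.4 0 0 0 24.3; 8.4 0 0 0 24.3")

```text
time: 8.25
ee_pos: [395.0, -23.3, 169.6]
ee_rot: [0.0, 0.798, 0.602, 0.0]
contact_force: [0.0, -0.8, 0.3]
finger_gap: 83.9
```

```bash
python3 - <<'E'
from h import *
goto(425,10,27,-18)
p,im=snap("wrist","w8.png")
goto(425,10,27,-18)
E
```

```text
pos [395.  -23.3 169.6] yaw -15.9 gap 83.9 t 8.25 F [ 0.  -0.8  0.3] q6 -0.08
shift cm [ 4.03  1.96 14.26] turn 2.1 tilt [ 5.e-04 -2.e-04 -1.e+00]
pos [395.  -23.3 169.5] yaw -15.7 gap 84.0 t 8.30 F [ 1. -0. -0.] q6 -0.09
shift cm [ 4.02  1.97 14.26] turn 2.3 tilt [ 5.e-04 -2.e-04 -1.e+00]
```

View pics/w8.png

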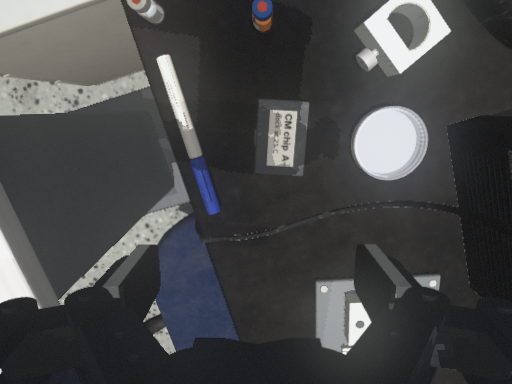

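```bash
python3 - <<'E'
from h import *
p,im=load("w8.png")
c=cv2.resize(im[85:190,240:330],None,fx=6,fy=6,interpolation=cv2.INTER_CUBIC)
cv2.imwrite("pics/c8.png",np.clip(c.astype(int)*2-50,0,255).astype(np.uint8)[:600])
E
```

```text
(no output)
```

View pics/c8.png

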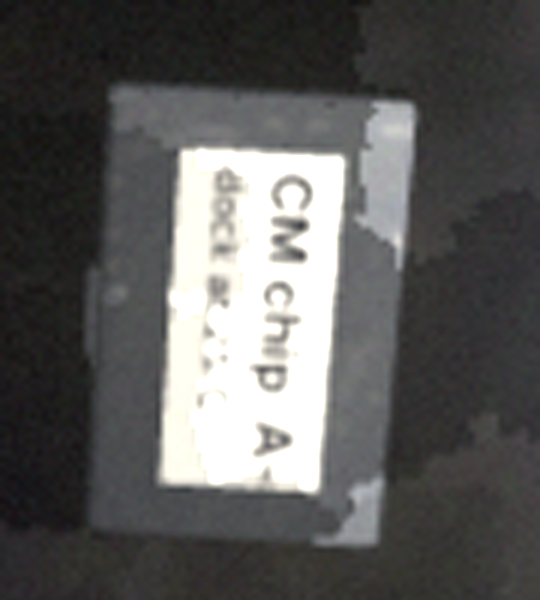

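```bash
python3 - <<'E'
from h import *
p,im=load("w8.png")
W=pix2plane(p,np.array([(112,88),(415,102),(380,545),(88,528)])/6+[240,85]-.4,14)
print(W.round(1),[np.linalg.norm(W[i]-W[(i+1)%4]).round(1) for i in range(4)],W.mean(0))
th,t,R,e=plate_from(W,[(-21,31),(21,31),(21,-31),(-21,-31)]);print(th,t,e)
goto(t[0],t[1],27,th)
E
```

```text
[[415.3  43.6  14. ]
 [453.3  31.1  14. ]
 [434.5 -25.6  14. ]
 [396.  -12.1  14. ]] [np.float64(40.0), np.float64(59.7), np.float64(40.7), np.float64(59.0)] [424.77567445   9.24564811  14.        ]
-18.715597873500425 [424.77567445   9.24564811] [1.75773627 1.56473422 1.29396632 1.64912893]
pos [395.  -23.3 169.5] yaw -15.7 gap 84.0 t 8.30 F [ 1. -0. -0.] q6 -0.09
shift cm [ 3.94  1.97 14.26] turn 3.0 tilt [ 5.e-04 -2.e-04 -1.e+00]
```

carry_out(targets="5.8 1 0.5 4 2.9; 5.8 3 1.5 7.5 2.9; 5.8 3.9 1.95 11 2.9; 5.8 3.9 1.95 11 2.9; 5.8 3.9 1.95 11 2.9")

```text
time: 8.72
ee_pos: [422.3, 9.6, 57.4]
ee_rot: [-0.003, 0.812, 0.584, -0.002]
contact_force: [0.4, -0.3, 0.9]
finger_gap: 57.6
```

```bash
python3 - <<'E'
from h import *
goto(424.8,9.3,27,-18.6)
E
```

```text
pos [422.3   9.6  57.4] yaw -18.6 gap 57.6 t 8.72 F [ 0.4 -0.3  0.9] q6 0.06
shift cm [0.05 0.27 3.04] turn 0.0 tilt [-0.0065  0.0016 -1.    ]
```

carry_out(targets="5.8 0 0.15 1.5 0; 5.8 0 0.15 2.5 0; 5.8 0 0.15 3 0; 5.8 0 0.15 3 0")

```text
time: 9.05
ee_pos: [426.0, 7.9, 29.9]
ee_rot: [0.0, 0.813, 0.583, 0.0]
contact_force: [-0.3, -1.7, -0.1]
finger_gap: 57.9
```

```bash
python3 - <<'E'
from h import *
goto(424.8,9.3,27,-18.6)
E
```

```text
pos [426.    7.9  29.9] yaw -18.7 gap 57.9 t 9.05 F [-0.3 -1.7 -0.1] q6 0.07
shift cm [ 0.09 -0.15  0.29] turn -0.1 tilt [ 9.e-04 -3.e-04 -1.e+00]
```

carry_out(targets="5.8 0.1 -0.1 0.3 0; 5.8 0.1 -0.1 0.3 0; 3.6 0.1 -0.1 0.3 0; 3.6 0.1 -0.1 0.3 0; 3.6 0.1 -0.1 0.3 0", force=40)

```text
time: 9.47
ee_pos: [425.7, 9.5, 27.0]
ee_rot: [0.0, 0.813, 0.583, 0.0]
contact_force: [-1.6, -0.8, 6.1]
finger_gap: 40.8
```

carry_out(targets="3.6 0 0 0 0; 3.6 0 0 0 0; 3.6 0 0 -3 0; 3.6 0 0 -6 0; 3.6 0 0 -9 0")

```text
time: 9.88
ee_pos: [424.5, 9.8, 117.0]
ee_rot: [-0.001, 0.813, 0.583, -0.001]
contact_force: [1.0, -0.9, 0.7]
finger_gap: 40.9
```

```bash
python3 - <<'E'
from h import *
p,im=snap("wrist","w9.png")
goto(395,-130,150,-13)
E
```

```text
pos [428.5   9.  122.8] yaw -18.7 gap 41.1 t 9.93 F [5.8 1.7 2.3] q6 0.07
shift cm [-14.24   1.3   -2.72] turn -5.7 tilt [ 0.0077 -0.002  -1.    ]
```

View pics/w9.png

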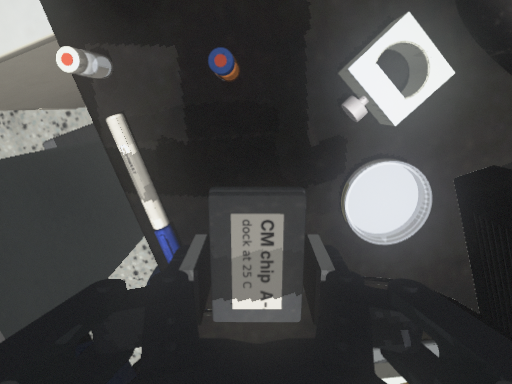

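carry_out(targets="3.6 -3 -2 -2 0; 3.6 -8 -1.5 -2.5 -3; 3.6 -12 0 -2.5 -5.7; 3.6 -14 1.3 -2.5 -5.7; 3.6 -14 1.3 -2.5 -5.7")

```text
time: 10.35
ee_pos: [394.2, -132.8, 142.8]
ee_rot: [0.003, 0.784, 0.621, 0.0]
contact_force: [0.6, -0.6, 0.4]
finger_gap: 41.0
```

```bash
python3 - <<'E'
from h import *
goto(454,-255.4,110,-13)
E
```

```text
pos [ 394.2 -132.8  142.8] yaw -13.3 gap 41.0 t 10.35 F [ 0.6 -0.6  0.4] q6 -0.38
shift cm [-10.55   8.62   3.36] turn -0.3 tilt [ 0.0042 -0.0046 -1.    ]
```

carry_out(targets="3.6 -10.5 8.6 3.3 0; 3.6 -10.5 8.6 3.3 0; 3.6 -10.5 8.6 3.3 0; 3.6 -10.5 8.6 3.3 0; 3.6 -10.5 8.6 3.3 0")

```text
time: 10.77
ee_pos: [453.6, -251.8, 107.4]
ee_rot: [0.0, 0.784, 0.621, -0.0]
contact_force: [-0.8, 0.3, 0.1]
finger_gap: 40.8
```

```bash
python3 - <<'E'
from h import *
goto(454.1,-255.4,33,-13)
p,im=snap("wrist","w10.png")
goto(454.1,-255.4,33,-13)
E
```

```text
pos [ 453.6 -251.8  107.4] yaw -13.2 gap 40.8 t 10.77 F [-0.8  0.3  0.1] q6 -0.51
shift cm [-0.33  0.13  7.44] turn -0.2 tilt [ 4.e-04 -7.e-04 -1.e+00]
pos [ 452.7 -249.6  107.4] yaw -13.1 gap 40.9 t 10.82 F [-0.2  0.9 -0.1] q6 -0.50
shift cm [-0.54  0.28  7.44] turn -0.1 tilt [-9.e-04  9.e-04 -1.e+00]
```

View pics/w10.png

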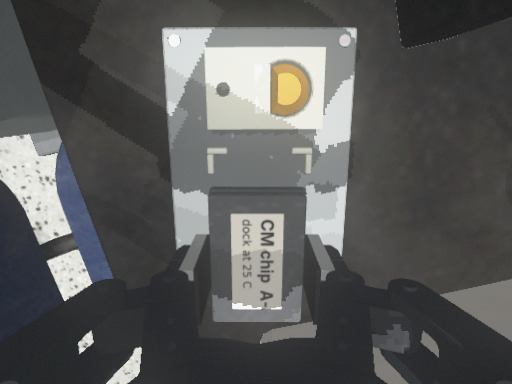

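```bash
python3 - <<'E'
from h import *
p,im=load("w10.png")
W=pix2plane(p,[(210,194),(305.5,193),(301,321),(213,322)],107.4-13)
print([np.linalg.norm(W[i]-W[(i+1)%4]).round(1) for i in range(4)],W.mean(0))
th,t,R,e=plate_from(W,[(-21,31),(21,31),(21,-31),(-21,-31)]);print(th,t,e, "tcp ~ 453.2 -250.7")
W=pix2plane(p,[(212.5,153.5),(307.5,153.5)],11);print(W)
W=pix2plane(p,[(163,28),(357,28)],6);print(W, "expected", [np.array([462.2,-220.3])+np.array([[np.cos(a),-np.sin(a)],[np.sin(a),np.cos(a)]])@v for a in [np.radians(-13)] for v in ([-60,80],[60,80])])
E
```

```text
[np.float64(38.6), np.float64(60.0), np.float64(39.9), np.float64(60.1)] [ 453.76928099 -251.34020333   94.4       ]
-13.09180508779104 [ 453.76928099 -251.34020333] [2.18737046 1.72250301 1.72106832 1.16110272] tcp ~ 453.2 -250.7
[[ 433.73000444 -211.09160768   11.        ]
 [ 493.26853996 -224.95267533   11.        ]]
[[ 423.37013272 -131.04987078    6.        ]
 [ 537.72043935 -157.60828904    6.        ]] expected [array([ 421.73388046, -128.85333156]), array([ 538.65828823, -155.84745808])]
```

carry_out(targets="3.6 -0.45 0.15 2 0; 3.6 -0.45 0.15 4 0; 3.6 -0.45 0.15 5.5 0; 3.6 -0.45 0.15 6 0; 3.6 -0.45 0.15 6 0")

```text
time: 11.23
ee_pos: [451.9, -251.4, 47.1]
ee_rot: [-0.002, 0.782, 0.623, -0.0]
contact_force: [-0.1, 0.9, -0.0]
finger_gap: 41.0
```

```bash
python3 - <<'E'
from h import *
goto(454.1,-255.4,33.5,-13)
E
```

```text
pos [ 451.9 -251.4   47.1] yaw -13.0 gap 41.0 t 11.23 F [-0.1  0.9 -0. ] q6 -0.51
shift cm [-0.34  0.31  1.36] turn 0.0 tilt [-0.0025  0.0024 -1.    ]
```

carry_out(targets="3.6 -0.3 0.3 0.6 0; 3.6 -0.3 0.3 1 0; 3.6 -0.3 0.3 1.2 0; 3.6 -0.3 0.3 1.2 0")

```text
time: 11.57
ee_pos: [455.4, -257.1, 36.2]
ee_rot: [0.0, 0.783, 0.622, 0.0]
contact_force: [0.2, -0.0, 0.1]
finger_gap: 40.8
```

```bash
python3 - <<'E'
from h import *
goto(454.1,-255.4,33.5,-13)
E
```

```text
pos [ 455.4 -257.1   36.2] yaw -13.0 gap 40.8 t 11.57 F [ 0.2 -0.   0.1] q6 -0.51
shift cm [ 0.14 -0.17  0.27] turn -0.0 tilt [ 1.e-04 -1.e-04 -1.e+00]
```

carry_out(targets="3.6 0.1 -0.1 0.2 0; 3.6 0.1 -0.1 0.25 0; 3.6 0.1 -0.1 0.25 0; 5.2 0.1 -0.1 0.25 0; 5.2 0.1 -0.1 0.25 0")

```text
time: 11.98
ee_pos: [454.7, -256.1, 33.8]
ee_rot: [0.0, 0.783, 0.622, 0.0]
contact_force: [-0.1, 0.7, -0.7]
finger_gap: 52.0
```

carry_out(targets="5.2 0 0 0 0; 5.2 0 0 -2 0; 5.2 0 0 -6 0; 5.2 0 0 -10 0; 5.2 0 0 -12 0")

```text
time: 12.4
ee_pos: [456.1, -257.2, 158.2]
ee_rot: [0.003, 0.783, 0.622, 0.0]
contact_force: [1.3, -1.3, 2.2]
finger_gap: 52.2
```

```bash
python3 - <<'E'
from h import *
p,im=snap("wrist","w11.png")
goto(395,-120,180,20)
E
```

```text
pos [ 457.6 -258.5  161.1] yaw -13.0 gap 51.7 t 12.45 F [ 1.7 -1.5  3. ] q6 -0.51
shift cm [12.07 -9.21 -2.04] turn -33.0 tilt [ 0.008  -0.0073 -0.9999]
```

View pics/w11.png

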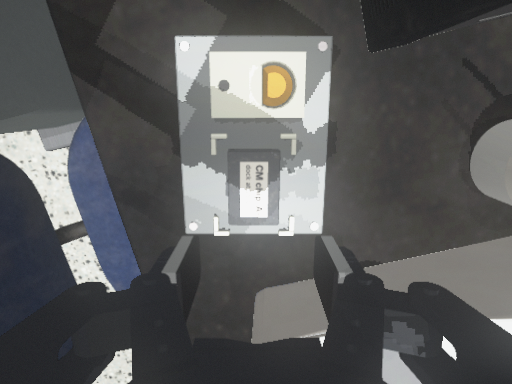

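carry_out(targets="6 4 -5 -2 -7; 6 8 -9 -2 -14; 6 12 -9.2 -2 -21; 6 12 -9.2 -2 -28; 6 12 -9.2 -2 -35")

```text
time: 12.87
ee_pos: [389.9, -113.5, 172.9]
ee_rot: [-0.002, 0.556, 0.831, 0.001]
contact_force: [-0.2, -0.6, -0.6]
finger_gap: 59.8
```

```bash
python3 - <<'E'
from h import *
goto(395,40,180,55)
E
```

```text
pos [ 389.9 -113.5  172.9] yaw 22.5 gap 59.8 t 12.87 F [-0.2 -0.6 -0.6] q6 -0.97
shift cm [13.99  6.34 -0.67] turn -32.5 tilt [-0.0018  0.0028 -1.    ]
```

carry_out(targets="6 4 1.5 -2 -7; 6 8 3 -2 -14; 6 12 5 -2 -21; 6 14 6 -2 -28; 6 14 6 -2 -35")

```text
time: 13.28
ee_pos: [394.7, 38.7, 193.6]
ee_rot: [-0.0, 0.279, 0.96, 0.001]
contact_force: [0.9, -0.3, 0.1]
finger_gap: 60.2
```

```bash
python3 - <<'E'
from h import *
goto(480,45,180,90)
E
```

```text
pos [394.7  38.7 193.6] yaw 57.6 gap 60.2 t 13.28 F [ 0.9 -0.3  0.1] q6 -1.21
shift cm [-6.86  5.1   1.37] turn -32.4 tilt [ 5.0e-04  1.9e-03 -1.0e+00]
```

carry_out(targets="6 -2 3 0 -7; 6 -4.5 5.5 0 -14; 6 -6.5 7.2 0 -21; 6 -6.5 7.2 0 -28; 6 -6.5 7.2 0 -35")

```text
time: 13.7
ee_pos: [490.1, 59.3, 193.0]
ee_rot: [-0.0, -0.021, 1.0, 0.0]
contact_force: [-0.2, -0.1, -1.0]
finger_gap: 59.9
```

carry_out(targets="6 0 0 0 -7; 6 0 0 0 -14; 6 0 0 0 -21; 6 0 0 0 -22.4; 6 0 0 0 -22.4")

```text
time: 14.12
ee_pos: [488.9, 58.9, 193.4]
ee_rot: [-0.0, -0.21, 0.978, 0.0]
contact_force: [-0.3, -0.9, -0.7]
finger_gap: 60.3
```

```bash
python3 - <<'E'
from h import *
goto(530,63,35,115)
p,im=snap("wrist","w12.png")
goto(530,63,35,115)
r,W=quad(p,im,(150,60,330,260),150,255,26,"pics/m12.png"); print("knob",r)
E
```

```text
pos [488.9  58.9 193.4] yaw 114.3 gap 60.3 t 14.12 F [-0.3 -0.9 -0.7] q6 -2.12
shift cm [-3.91 -1.32 15.84] turn -0.7 tilt [-3.e-04  0.e+00 -1.e+00]
pos [489.   58.9 193.5] yaw 114.2 gap 59.8 t 14.17 F [-1.   0.  -0.2] q6 -2.11
shift cm [-3.91 -1.31 15.85] turn -0.8 tilt [-2.e-04 -0.e+00 -1.e+00]
knob ((505.0210876464844, -11.415374755859375), (57.531620025634766, 44.54537582397461), 19.695480346679688)
```

View pics/w12.png

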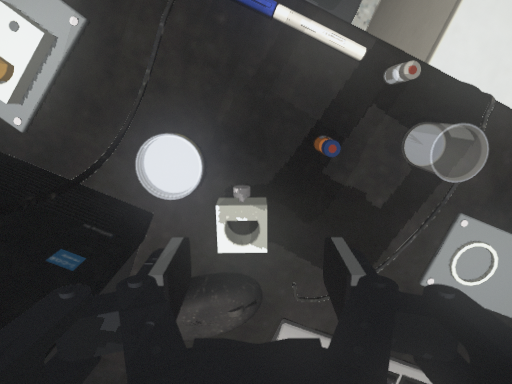

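```bash
python3 - <<'E'
from h import *
p,im=load("w12.png")
for th in (130,160):
    r,W=quad(p,im,(205,180,280,262),th,255,26,"pics/m12.png"); print("knob",r)
cv2.imwrite("pics/c12.png",cv2.resize(im[175:275,195:290],None,fx=6,fy=6,interpolation=cv2.INTER_CUBIC))
E
```

```text
knob ((533.3751220703125, 62.959598541259766), (45.575862884521484, 45.962581634521484), 24.38425636291504)
knob ((533.7110595703125, 63.347652435302734), (44.643394470214844, 45.53310775756836), 24.38425636291504)
```

View pics/c12.png

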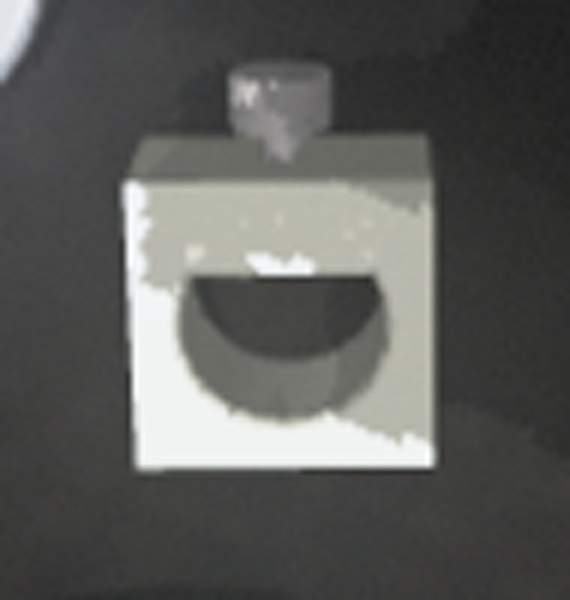

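```bash
python3 - <<'E'
from h import *
goto(530.7,61.8,30,114.6)
E
```

```text
pos [489.   58.9 193.5] yaw 114.2 gap 59.8 t 14.17 F [-1.   0.  -0.2] q6 -2.11
shift cm [-3.93 -1.45 16.35] turn -0.4 tilt [-2.e-04 -0.e+00 -1.e+00]
```

carry_out(targets="6 -2 -0.7 4 -0.4; 6 -3.9 -1.45 8 -0.4; 6 -3.9 -1.45 11.5 -0.4; 6 -3.9 -1.45 11.5 -0.4; 6 -3.9 -1.45 11.5 -0.4")

```text
time: 14.58
ee_pos: [528.0, 62.0, 76.0]
ee_rot: [-0.004, -0.213, 0.977, 0.001]
contact_force: [-0.1, -0.4, 0.9]
finger_gap: 59.9
```

```bash
python3 - <<'E'
from h import *
goto(530.7,61.8,30,114.6)
E
```

```text
pos [528.  62.  76.] yaw 114.6 gap 59.9 t 14.58 F [-0.1 -0.4  0.9] q6 -2.11
shift cm [-0.26 -0.15  4.6 ] turn 0.0 tilt [-7.4e-03  8.0e-04 -1.0e+00]
```

carry_out(targets="6 -0.1 -0.1 1.5 0; 6 -0.1 -0.1 3 0; 6 -0.1 -0.1 4 0; 6 -0.1 -0.1 4.5 0; 6 -0.1 -0.1 4.5 0")

```text
time: 15.0
ee_pos: [532.1, 61.3, 34.5]
ee_rot: [0.0, -0.214, 0.977, -0.0]
contact_force: [-0.4, 0.7, -0.1]
finger_gap: 60.1
```

```bash
python3 - <<'E'
from h import *
goto(530.7,61.8,30,114.6)
E
```

```text
pos [532.1  61.3  34.5] yaw 114.7 gap 60.1 t 15.00 F [-0.4  0.7 -0.1] q6 -2.11
shift cm [0.11 0.11 0.45] turn 0.1 tilt [ 9.e-04 -1.e-04 -1.e+00]
```

carry_out(targets="6 0.1 0.1 0.4 0; 6 0.1 0.1 0.4 0; 4 0.1 0.1 0.4 0; 4 0.1 0.1 0.4 0; 4 0.1 0.1 0.4 0", force=50)

```text
time: 15.42
ee_pos: [531.3, 61.7, 30.6]
ee_rot: [0.001, -0.214, 0.977, -0.0]
contact_force: [-1.3, -0.2, 5.1]
finger_gap: 44.9
```

carry_out(targets="4 0 0 0 0; 4 0 0 0 0; 4 0 0 -3 0; 4 0 0 -6 0; 4 0 0 -9 0")

```text
time: 15.83
ee_pos: [529.7, 61.9, 119.9]
ee_rot: [-0.001, -0.214, 0.977, 0.0]
contact_force: [0.7, 0.0, -0.3]
finger_gap: 44.9
```

```bash
python3 - <<'E'
from h import *
goto(450,280,180,93)
E
```

```text
pos [529.7  61.9 119.9] yaw 114.8 gap 44.9 t 15.83 F [ 0.7  0.  -0.3] q6 -2.11
shift cm [-1.89 23.15 -5.98] turn 21.8 tilt [-2.2e-03  3.0e-04 -1.0e+00]
```

carry_out(targets="4 0 3 -3 4; 4 -1.9 23 -6 11; 4 -1.9 23 -6 18; 4 -1.9 23 -6 21.8; 4 -1.9 23 -6 21.8")

```text
time: 16.25
ee_pos: [465.1, 238.7, 173.5]
ee_rot: [0.0, -0.023, 1.0, 0.0]
contact_force: [0.8, 0.7, -1.6]
finger_gap: 44.8
```

```bash
python3 - <<'E'
from h import *
goto(478,375,110,93)
E
```

```text
pos [465.1 238.7 173.5] yaw 92.6 gap 44.8 t 16.25 F [ 0.8  0.7 -1.6] q6 -1.37
shift cm [-1.91 13.56  6.35] turn -0.4 tilt [ 4.e-04  1.e-04 -1.e+00]
```

carry_out(targets="4 -1.2 4 0 -0.4; 4 -1.3 8 2 -0.4; 4 -1.3 12.5 4 -0.4; 4 -1.3 12.5 6 -0.4; 4 -1.3 12.5 6 -0.4")

```text
time: 16.67
ee_pos: [468.8, 364.4, 108.0]
ee_rot: [-0.004, -0.031, 1.0, -0.001]
contact_force: [-1.6, -0.5, -2.8]
finger_gap: 45.1
```

carry_out(targets="4 0 0 0.5 0; 4 0 0 0.5 0")

```text
time: 16.83
ee_pos: [472.3, 362.1, 107.5]
ee_rot: [-0.001, -0.029, 1.0, -0.0]
contact_force: [0.2, -0.2, -1.3]
finger_gap: 44.8
```

```bash
python3 - <<'E'
from h import *
goto(478,375,110,93)
p,im=snap("wrist","w13.png")
goto(478,375,110,93)
E
```

```text
pos [472.3 362.1 107.5] yaw 93.4 gap 44.8 t 16.83 F [ 0.2 -0.2 -1.3] q6 -1.17
shift cm [-0.64  1.25 -0.26] turn 0.4 tilt [-1.e-03 -9.e-04 -1.e+00]
pos [473.  362.1 108.4] yaw 93.3 gap 44.7 t 16.88 F [-0.2  0.8  0.4] q6 -1.17
shift cm [-0.58  1.26 -0.16] turn 0.3 tilt [ 2.e-04 -2.e-04 -1.e+00]
```

View pics/w13.png

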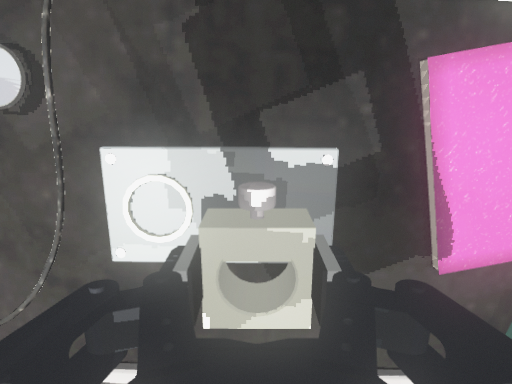

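```bash
python3 - <<'E'
from h import *
p,im=load("w13.png")
cv2.imwrite("pics/c13.png",cv2.resize(im[140:340,90:350],None,fx=3,fy=3,interpolation=cv2.INTER_CUBIC))
E
```

```text
(no output)
```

View pics/c13.png

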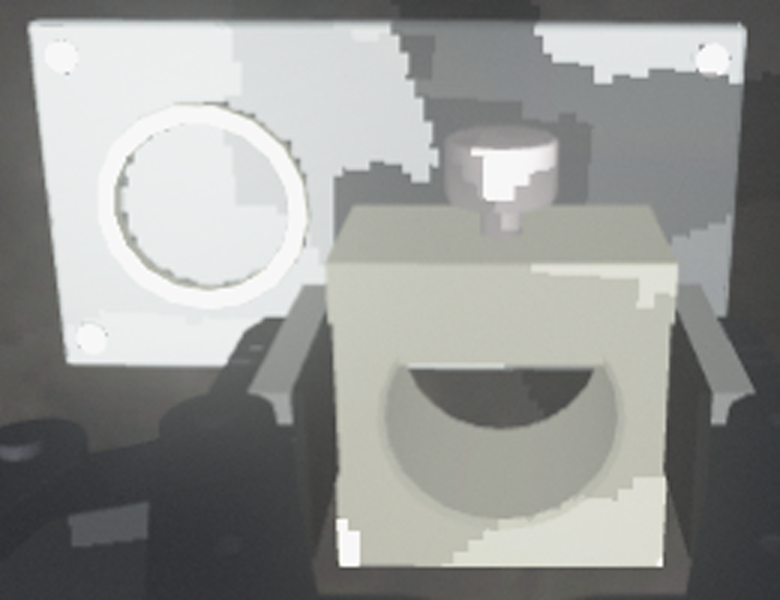

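```bash
python3 - <<'E'
from h import *
p,im=load("w13.png")
f=lambda L:np.array(L)/3+[90,140]-0.33
W=pix2plane(p,f([(30,21),(747,25),(66,363)]),6)
th,t,R,e=plate_from(W,[(-42,-80),(-42,80),(42,-80)])
print("plate",W.round(1),th,t,e); print("post",R@[8,40]+t,"ring",R@[0,-42]+t)
W=pix2plane(p,f([(203,205)]),11);print("ring img",W)
W=pix2plane(p,f([(328,263),(677,264),(663,567),(338,566)]),107.7-4.3)
th2,t2,R2,e2=plate_from(W,[(-23,-23),(-23,23),(23,23),(23,-23)]);print("collar",th2,t2,e2)
print("err in plate frame",R.T@(t2-t)-[8,40],"yaw err",th2-th, "world move",R@[8,40]+t-t2)
E
```

```text
plate [[438.2 255.7   6. ]
 [429.8 413.    6. ]
 [520.4 259.3   6. ]] 2.875743661830373 [475.44586131 336.64695086] [1.26381604 1.50263382 1.11002357]
post [481.42898181 376.99793931] ring [477.55300655 294.69984203]
ring img [[476.68761881 294.78988982  11.        ]]
collar 3.1909466160826856 [474.84510538 361.89652199] [0.51842231 0.42849538 0.17803941 0.12909021]
err in plate frame [ -7.33322526 -14.75208599] yaw err 0.3152029542523125 world move [ 6.58387643 15.10141731]
```

carry_out(targets="4 -0.74 1.47 0 0.3; 4 -0.74 1.47 0 0.3; 4 -0.74 1.47 0.5 0.3; 4 -0.74 1.47 0.5 0.3")

```text
time: 17.22
ee_pos: [479.2, 377.0, 103.0]
ee_rot: [-0.0, -0.026, 1.0, -0.0]
contact_force: [-0.9, -0.7, -1.0]
finger_gap: 45.1
```

```bash
python3 - <<'E'
from h import *
P,R,o=pose();print(P)
p,im=snap("wrist","w14.png")
P,R,o=pose();print(P)
cv2.imwrite("pics/c14.png",cv2.resize(im[130:340,60:325],None,fx=2.8,fy=2.8,interpolation=cv2.INTER_CUBIC))
E
```

```text
[479.16772708 376.9506817  102.95578022]
[478.90496431 376.92759873 102.86654691]
```

View pics/c14.png

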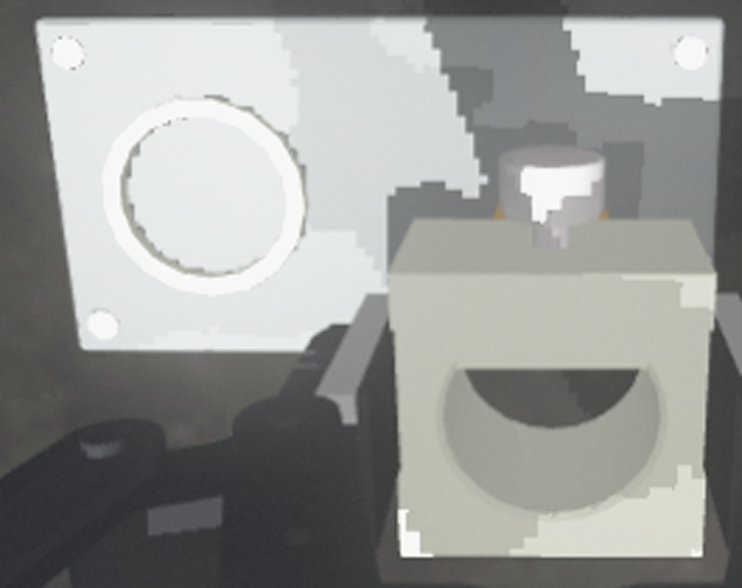

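```bash
python3 - <<'E'
from h import *
p,im=load("w14.png")
f=lambda L:np.array(L)/2.8+[60,130]-0.33
W=pix2plane(p,f([(36,19),(723,19),(81,350)]),6)
th,t,R,e=plate_from(W,[(-42,-80),(-42,80),(42,-80)])
print("plate",W.round(1),th,t,e); print("post",R@[8,40]+t,"ring",R@[0,-42]+t)
W=pix2plane(p,f([(205,196)]),11);print("ring img",W)
W=pix2plane(p,f([(388,271),(715,272),(703,556),(400,556)]),102.9-4.3)
th2,t2,R2,e2=plate_from(W,[(-23,-23),(-23,23),(23,23),(23,-23)]);print("collar",th2,t2,e2)
print("err in plate frame",R.T@(t2-t)-[8,40],"yaw err",th2-th, "world move",R@[8,40]+t-t2)
E
```

```text
plate [[438.2 255.6   6. ]
 [430.  412.8   6. ]
 [520.7 259.7   6. ]] 2.9466492691987876 [475.57870824 336.72655568] [1.02935162 1.69928131 1.14597838]
post [481.51188836 377.08491756] ring [477.73776292 294.78208664]
ring img [[476.91172591 294.98683802  11.        ]]
collar 3.061696421149106 [481.62400097 376.61257538] [0.32912011 0.34289933 0.0761929  0.08111869]
err in plate frame [ 0.08768313 -0.47748093] yaw err 0.11504715195031823 world move [-0.11211261  0.47234218]
```

carry_out(targets="4 0 0.04 2 0; 4 0 0.04 3.5 0; 4 0 0.04 5 0; 4 0 0.04 5.5 0; 4 0 0.04 5.5 0")

```text
time: 17.68
ee_pos: [477.8, 377.3, 46.5]
ee_rot: [-0.002, -0.027, 1.0, -0.001]
contact_force: [-0.2, -0.7, -0.5]
finger_gap: 45.0
```

```bash
python3 - <<'E'
from h import *
goto(479,377.2,37,93)
E
```

```text
pos [477.8 377.3  46.5] yaw 93.0 gap 45.0 t 17.68 F [-0.2 -0.7 -0.5] q6 -1.15
shift cm [-0.12 -0.01  0.95] turn 0.0 tilt [-0.003  -0.0017 -1.    ]
```

carry_out(targets="4 -0.05 0 0.4 0; 4 -0.05 0 0.8 0; 4 -0.05 0 0.8 0; 4 -0.05 0 0.8 0")

```text
time: 18.02
ee_pos: [479.7, 378.5, 40.3]
ee_rot: [0.0, -0.027, 1.0, 0.0]
contact_force: [-0.2, -0.8, -0.4]
finger_gap: 44.6
```

carry_out(targets="4 0 -0.1 0.15 0; 4 0 -0.1 0.3 0; 4 0 -0.1 0.35 0; 4 0 -0.1 0.35 0")

```text
time: 18.35
ee_pos: [479.9, 377.5, 36.7]
ee_rot: [0.0, -0.027, 1.0, 0.0]
contact_force: [-0.1, -0.7, 0.7]
finger_gap: 45.2
```

carry_out(targets="5.8 0 0 0 0; 5.8 0 0 0 0; 5.8 0 0 0 0; 5.8 0 0 -1 0; 5.8 0 0 -3 0")

```text
time: 18.77
ee_pos: [477.8, 376.5, 64.7]
ee_rot: [-0.002, -0.027, 1.0, -0.001]
contact_force: [-0.5, -0.1, -0.3]
finger_gap: 58.4
```

carry_out(targets="5.8 0 0 -4 0; 5.8 0 0 -8 0; 5.8 2 0 -10 0; 5.8 2 0 -10 0")

```text
time: 19.1
ee_pos: [460.7, 378.3, 173.5]
ee_rot: [0.004, -0.027, 1.0, 0.002]
contact_force: [0.2, 0.7, -0.5]
finger_gap: 57.8
```

```bash
python3 - <<'E'
from h import *
p,im=snap("wrist","w15.png")
goto(450,120,160,90)
cv2.imwrite("pics/c15.png",cv2.resize(im[80:300,60:360],None,fx=2.6,fy=2.6,interpolation=cv2.INTER_CUBIC))
E
```

```text
pos [460.4 377.5 170.7] yaw 93.1 gap 58.3 t 19.15 F [-0.2 -0.1 -0.3] q6 -1.14
shift cm [  2.44 -25.66   0.99] turn 3.1 tilt [ 0.0057  0.0032 -1.    ]
```

View pics/c15.png

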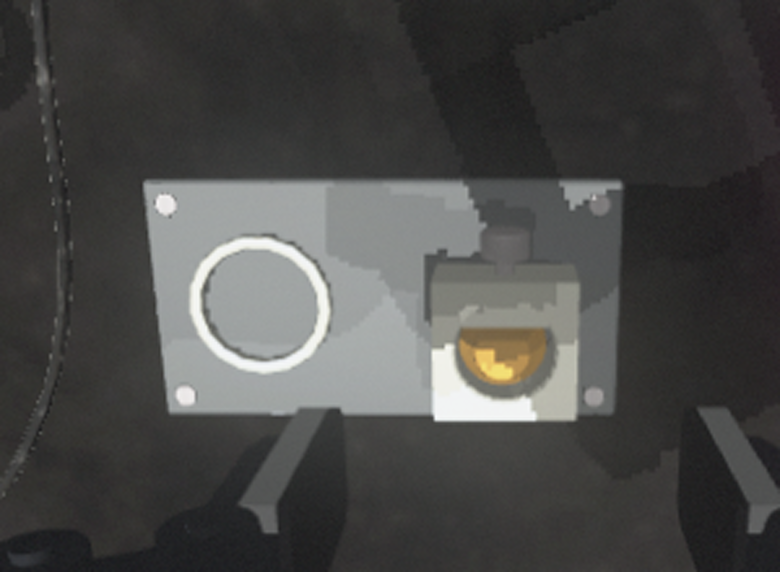

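carry_out(targets="5 1 -26 0 3; 5 1 -26 0 3; 5 1 -26 0 3; 5 1 -26 0 3; 5 1 -26 0 3")

```text
time: 19.57
ee_pos: [461.9, 166.2, 165.6]
ee_rot: [-0.001, -0.001, 1.0, -0.0]
contact_force: [0.8, 0.3, -0.2]
finger_gap: 49.7
```

```bash
python3 - <<'E'
from h import *
p,im=load("w15.png")
for z in (27,32,37):
    W=pix2plane(p,np.array([(432,283),(579,283),(578,421),(432,421)])/2.6+[60,80]-.3,z);print(z,[np.linalg.norm(W[i]-W[(i+1)%4]).round(1) for i in range(4)])
goto(455,100,150,90)
E
```

```text
27 [np.float64(46.1), np.float64(46.8), np.float64(48.0), np.float64(46.8)]
32 [np.float64(45.3), np.float64(45.9), np.float64(47.1), np.float64(45.9)]
37 [np.float64(44.4), np.float64(45.0), np.float64(46.1), np.float64(45.0)]
pos [461.9 166.2 165.6] yaw 90.1 gap 49.7 t 19.57 F [ 0.8  0.3 -0.2] q6 -1.47
shift cm [ 0.7  -6.62  1.56] turn 0.1 tilt [-1.5e-03 -4.0e-04 -1.0e+00]
```

Seated at z=32 top. Now over the amber vial.

carry_out(targets="5 0 -6.5 0.5 0; 5 0 -6.5 1.5 0; 5 0 -6.5 1.5 0; 5 0 -6.5 1.5 0")

```text
time: 19.9
ee_pos: [462.1, 101.7, 150.3]
ee_rot: [-0.001, 0.001, 1.0, 0.0]
contact_force: [0.7, 1.1, 0.2]
finger_gap: 50.0
```

```bash
python3 - <<'E'
from h import *
goto(430,97,34,90)
p,im=snap("wrist","w16.png")
goto(430,97,34,90)
m=cv2.inRange(cv2.cvtColor(im,cv2.COLOR_BGR2HSV),(100,120,50),(130,255,255))
cs,_=cv2.findContours(m,cv2.RETR_EXTERNAL,cv2.CHAIN_APPROX_NONE)
for c in cs:
    if cv2.contourArea(c)>60:
        (u,v),r=cv2.minEnclosingCircle(c);print(cv2.boundingRect(c),u,v,r,pix2plane(p,(u,v),42))
E
```

```text
pos [462.1 101.7 150.3] yaw 89.9 gap 50.0 t 19.90 F [0.7 1.1 0.2] q6 -1.60
shift cm [ 3.18 -0.48 11.64] turn -0.1 tilt [-2.6e-03  2.0e-04 -1.0e+00]
pos [462.5 102.7 150.8] yaw 90.0 gap 49.9 t 19.95 F [-0.2  0.1  1.3] q6 -1.60
shift cm [ 3.23 -0.58 11.69] turn -0.0 tilt [-1.6e-03  4.0e-04 -1.0e+00]
(246, 153, 20, 21) 256.0 162.8000030517578 10.249005317687988 [[433.60109548 100.76302627  42.        ]]
(65, 36, 69, 19) 99.0 45.5 34.44207763671875 [[358.09742585   1.17925605  42.        ]]
```

View pics/w16.png

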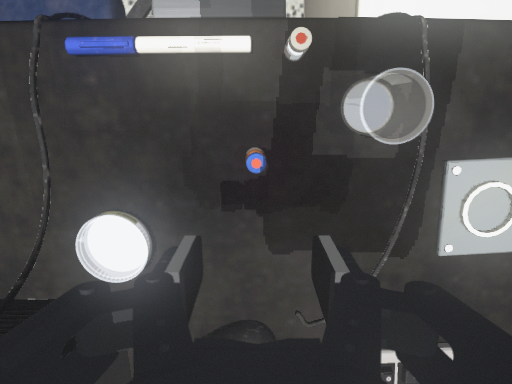

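carry_out(targets="4 2.9 -0.15 2 0; 4 2.9 -0.15 5 0; 4 2.9 -0.15 7 0; 4 2.9 -0.15 7.5 0; 4 2.9 -0.15 7.5 0")

```text
time: 20.37
ee_pos: [432.7, 102.5, 75.3]
ee_rot: [-0.002, -0.001, 1.0, 0.0]
contact_force: [0.6, -0.3, 0.5]
finger_gap: 39.8
```

```bash
python3 - <<'E'
from h import *
goto(433.3,100.8,34,90)
p,im=snap("wrist","w17.png")
goto(433.3,100.8,34,90)
E
```

```text
pos [432.7 102.5  75.3] yaw 90.2 gap 39.8 t 20.37 F [ 0.6 -0.3  0.5] q6 -1.61
shift cm [-0.07 -0.17  4.13] turn 0.2 tilt [-3.4e-03  2.0e-04 -1.0e+00]
pos [433.9 102.4  76.6] yaw 90.2 gap 40.1 t 20.42 F [ 0.2 -0.4 -0.5] q6 -1.61
shift cm [ 0.06 -0.16  4.26] turn 0.2 tilt [-1.e-03  2.e-04 -1.e+00]
```

View pics/w17.png

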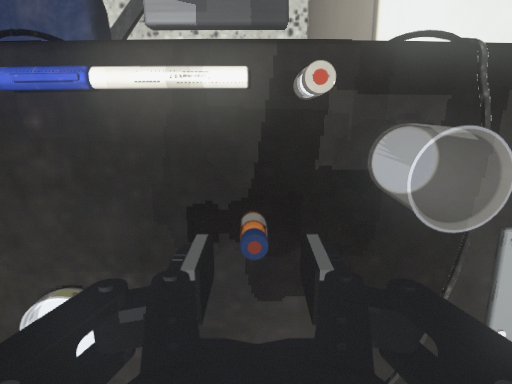

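Amber vial (blue cap at 254,246) sits centred between the fingers.

carry_out(targets="4 0 -0.12 1.5 0; 4 0 -0.12 3 0; 4 0 -0.12 4 0; 4 0 -0.12 4.2 0; 4 0 -0.12 4.2 0")

```text
time: 20.83
ee_pos: [434.1, 100.5, 34.7]
ee_rot: [-0.0, -0.001, 1.0, 0.0]
contact_force: [-0.0, -0.0, 0.8]
finger_gap: 39.9
```

```bash
python3 - <<'E'
from h import *
goto(433.3,100.8,33,90)
E
```

```text
pos [434.1 100.5  34.7] yaw 90.1 gap 39.9 t 20.83 F [-0.  -0.   0.8] q6 -1.61
shift cm [0.08 0.03 0.17] turn 0.1 tilt [-3.e-04  0.e+00 -1.e+00]
```

carry_out(targets="1 0.05 0 0.1 0; 1 0.05 0 0.1 0; 1 0.05 0 0.1 0; 1 0.05 0 0.1 0; 1 0.05 0 0.1 0", force=25)

```text
time: 21.25
ee_pos: [434.0, 100.4, 34.2]
ee_rot: [0.001, -0.001, 1.0, 0.0]
contact_force: [0.2, 1.1, 5.7]
finger_gap: 13.4
```

carry_out(targets="1 0 0 0 0; 1 0 0 -2 0; 1 0 0 -5 0; 1 0 0 -8 0; 1 0 0 -8 0")

```text
time: 21.67
ee_pos: [436.9, 100.2, 118.6]
ee_rot: [0.004, -0.001, 1.0, -0.0]
contact_force: [1.7, 0.8, -0.0]
finger_gap: 13.7
```

```bash
python3 - <<'E'
from h import *
goto(477,295,115,93)
p,im=snap("wrist","w18.png")
E
```

```text
pos [436.9 100.2 118.6] yaw 90.1 gap 13.7 t 21.67 F [ 1.7  0.8 -0. ] q6 -1.61
shift cm [-4.03 19.47  0.38] turn -2.9 tilt [ 9.e-03 -5.e-04 -1.e+00]
```

View pics/w18.png

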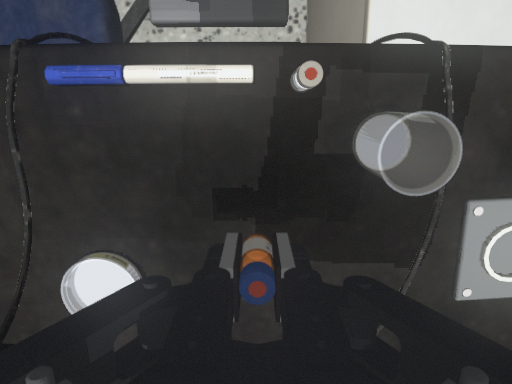

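carry_out(targets="1 -2 2 -2 -2.9; 1 -4 19.3 -2 -2.9; 1 -4 19.3 -2 -2.9; 1 -4 19.3 -2 -2.9; 1 -4 19.3 -2 -2.9")

```text
time: 22.13
ee_pos: [471.6, 287.4, 132.3]
ee_rot: [-0.001, -0.026, 1.0, -0.0]
contact_force: [1.6, -0.6, 0.6]
finger_gap: 13.7
```

```bash
python3 - <<'E'
from h import *
goto(477.2,295,100,93)
E
```

```text
pos [471.6 287.4 132.3] yaw 92.9 gap 13.7 t 22.13 F [ 1.6 -0.6  0.6] q6 -1.29
shift cm [-0.6   0.73  3.22] turn -0.1 tilt [-1.4e-03 -7.0e-04 -1.0e+00]
```

carry_out(targets="1 -0.4 0.5 1 0; 1 -0.4 0.5 3 0; 1 -0.4 0.5 3.2 0; 1 -0.4 0.5 3.2 0")

```text
time: 22.47
ee_pos: [473.8, 290.4, 98.9]
ee_rot: [-0.003, -0.026, 1.0, -0.001]
contact_force: [0.6, 0.1, 0.6]
finger_gap: 13.9
```

```bash
python3 - <<'E'
from h import *
goto(477.2,295,40.5,93)
p,im=snap("wrist","w19.png")
goto(477.2,295,40.5,93)
E
```

```text
pos [473.8 290.4  98.9] yaw 93.0 gap 13.9 t 22.47 F [0.6 0.1 0.6] q6 -1.29
shift cm [-0.39  0.45  5.83] turn -0.0 tilt [-0.0054 -0.0021 -1.    ]
pos [474.9 290.4 100.2] yaw 92.9 gap 13.4 t 22.52 F [ 0.1 -0.1  0.1] q6 -1.29
shift cm [-0.27  0.45  5.97] turn -0.1 tilt [-0.0031 -0.0012 -1.    ]
```

View pics/w19.png

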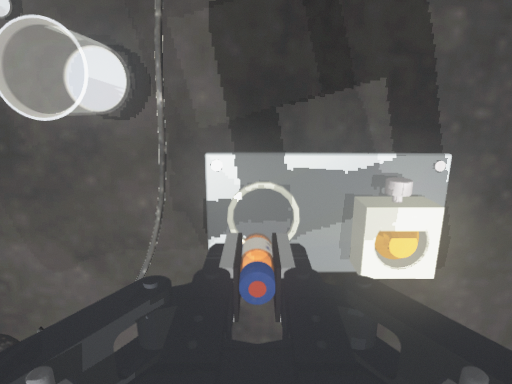

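carry_out(targets="1 -0.2 0.43 1.5 0; 1 -0.2 0.43 3 0; 1 -0.2 0.43 4.5 0; 1 -0.2 0.43 4.8 0; 1 -0.2 0.43 4.8 0")

```text
time: 22.93
ee_pos: [477.4, 294.7, 53.1]
ee_rot: [-0.001, -0.025, 1.0, -0.0]
contact_force: [-0.4, -0.0, -0.1]
finger_gap: 13.8
```

```bash
python3 - <<'E'
from h import *
goto(477.2,295,40.5,93)
E
```

```text
pos [477.4 294.7  53.1] yaw 92.9 gap 13.8 t 22.93 F [-0.4 -0.  -0.1] q6 -1.28
shift cm [0.01 0.03 1.26] turn -0.1 tilt [-1.6e-03 -6.0e-04 -1.0e+00]
```

carry_out(targets="1 0 0 0.4 0; 1 0 0 0.8 0; 1 0 0 1.05 0; 1 0 0 1.05 0; 1 0 0 1.05 0")

```text
time: 23.35
ee_pos: [477.9, 295.5, 43.2]
ee_rot: [0.0, -0.026, 1.0, 0.0]
contact_force: [0.3, -0.2, 0.2]
finger_gap: 13.4
```

```bash
python3 - <<'E'
from h import *
goto(477.2,295,40.5,93)
E
```

```text
pos [477.9 295.5  43.2] yaw 93.0 gap 13.4 t 23.35 F [ 0.3 -0.2  0.2] q6 -1.28
shift cm [ 0.07 -0.05  0.27] turn -0.0 tilt [ 1.e-04  0.e+00 -1.e+00]
```

carry_out(targets="1 0 0 0.15 0; 1 0 0 0.27 0; 1 0 0 0.27 0; 1 0 0 0.27 0")

```text
time: 23.68
ee_pos: [477.9, 295.6, 40.4]
ee_rot: [0.0, -0.026, 1.0, 0.0]
contact_force: [0.1, -0.2, -0.0]
finger_gap: 13.3
```

carry_out(targets="1 0 0 0.05 0; 1 0 0 0.05 0; 2 0 0 0.05 0; 3.2 0 0 0.05 0; 3.2 0 0 0.05 0")

```text
time: 24.1
ee_pos: [477.6, 295.5, 39.6]
ee_rot: [-0.0, -0.026, 1.0, -0.0]
contact_force: [0.2, 0.5, -0.0]
finger_gap: 32.3
```

carry_out(targets="3.2 0 0 0 0; 3.2 0 0 -1 0; 3.2 0 0 -3 0; 3.2 0 0 -6 0; 3.2 0 0 -10 0")

```text
time: 24.52
ee_pos: [475.7, 294.7, 138.8]
ee_rot: [-0.003, -0.026, 1.0, -0.001]
contact_force: [1.0, -0.0, 0.4]
finger_gap: 31.8
```

carry_out(targets="3.2 -1 -1 -2 0; 3.2 0 -2 -4 0; 3.2 0 -2 -4 0; 3.2 0 -2 -4 0")

```text
time: 24.85
ee_pos: [479.5, 275.6, 181.7]
ee_rot: [0.002, -0.026, 1.0, 0.0]
contact_force: [0.4, 0.6, -0.7]
finger_gap: 32.2
```

```bash
python3 - <<'E'
from h import *
p,im=snap("wrist","w20.png")
goto(477.2,295,40.5,93)
p,im=snap("side","s20.png")
cv2.imwrite("pics/s20c.png",cv2.resize(im[130:335,110:310],None,fx=2.9,fy=2.9,interpolation=cv2.INTER_CUBIC))
E
```

```text
pos [478.8 275.6 180.2] yaw 92.9 gap 32.0 t 24.90 F [ 0.1 -0.5 -0.3] q6 -1.31
shift cm [ 0.07  1.94 13.97] turn -0.1 tilt [ 8.e-04  4.e-04 -1.e+00]
```

View pics/w20.png

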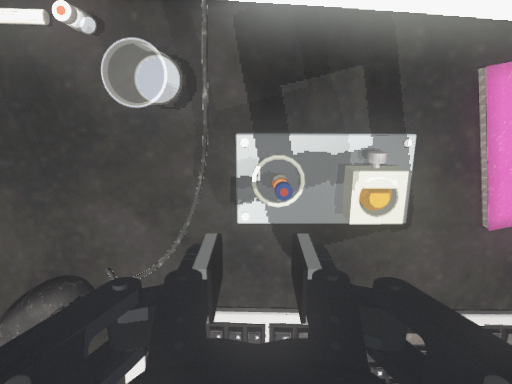

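View pics/s20c.png

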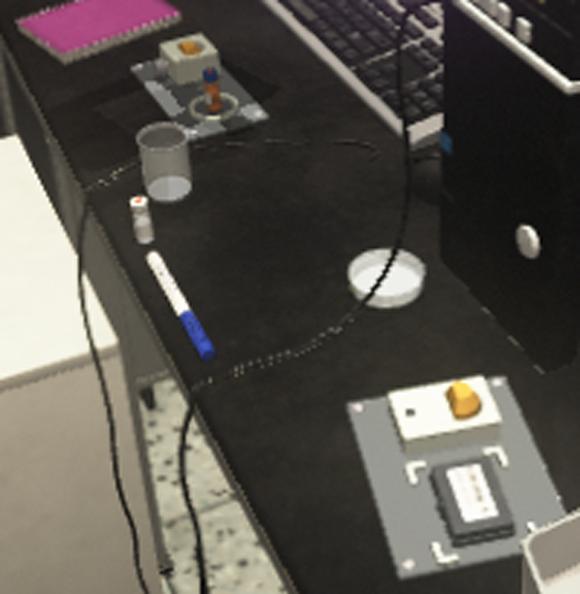

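```bash
python3 - <<'E'
from h import *
print(robot.get_obs()["joint_vel"].round(3)); print(robot.close_job())
E
```

```text
[ 0.004  0.021  0.008 -0.     0.    -0.001]
the job is handed in; nothing more can be done
None
```

Both kits are made up and handed in at about 25 s of the 115 s. I placed the parts in the order you listed: tail collar, chip case, thumbscrew collar, amber vial.

**Last checks, from wrist and side pictures:**
- **Tail collar:** its flat meets the post's flat, within about 1 mm and 0.4° of the post. The size of its top face fits a height of 22 mm, which means it is down on the plate.
- **Thumbscrew collar:** it is on its post the right way round, and its top-face size fits a height of about 32 mm, also fully down.
- **Chip case:** it lies flat between the four corner angles, long side along the long side of the place.
- **Amber vial:** it stands upright inside the ring.
- **Clear vial, beaker and dish:** they stand where they were.

**Disagreements:** measured plate and case sizes came out about 1–4% under the given ones. That was within the play of the fits, and no check failed. The highest contact force I read was about 6 N.

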